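Stand turning stock in the leaning rack

TASK

Get the leaning rack ready and stand all the stock in it. Flip the cam lever up, slide the toe fence out from the backboard until its backboard-side face is on the dark line across the base, and lay the lever right down again to lock it. Then take every board off the bearers and lean it on the backboard, its foot on the base up against the backboard side of the fence and its head between two of the dowels, and leave the turner's other things where they stand.

Things in the scene. Friction and masses are not known exactly. Their poses are not given: they have to be found in the camera images.
- rack: Plywood leaning rack fixed to the bench at the robot's left. Origin: on the bench under the front face of the upright backboard, mid-width; +x points horizontally into the backboard (boards' heads lean towards +x), y along its width, z up. The backboard's front face is the plane x=0, 340 mm wide, 300 mm high. The base plate is 12 mm thick and reaches from x=-260 mm to the backboard.
- mid_dowel (a point): Root of the middle one of five divider dowels in the backboard's face, 235 mm above the bench; axes as the rack. They are 12 mm thick, stick out 35 mm along -x, at y = -156, -78, 0, 78 and 156 mm of the rack: one board's head fits in each 66 mm gap.
- setting_line (a point): Middle of the dark line across the base, 124 mm in front of the backboard, on the top of the base; axes as the rack.
- toe_fence (a joint): Slide of the toe fence along the base, in m: grows as the fence moves away from the backboard (along rack -x), 0 to 0.110; its face is (50 mm + value) from the backboard, so it is on the line at 0.074. Runs freely (about 2 N) with the lever up, clamped fast with the lever down.
- fence_face (a point): On the toe fence: foot of its face towards the backboard, mid-width, on the top of the base; axes as the rack. The fence is a wooden bar 320 mm long across the rack, 20 mm thick (from this face outwards), its top 24 mm above the base. On its outer side, mid-width, is the clamp (50 mm wide, reaching 61 mm out from the face, 32 mm above the base) with the cam lever.
- cam_lever (a joint): Cam lever angle in rad: 0 laid down along the fence, towards rack +y (locked); grows as the tip is lifted, 1.1 upright, stop at 1.45 (free). The cam bites below about 0.6. It stays where it is left; it is damped while the cam bites: 10 to 20 N at the tip moves it slowly. It pivots about an axis parallel to rack x, so it swings along the fence and can serve as a handle to pull the fence.
- lever_tip (a point): Centre of the black grip at the lever's tip: a barrel 20 mm in diameter, 24 mm long, its axis along rack x; 89 mm from the pivot. Rests 74 mm above the bench when locked. The fence top lies below it, clear of it.
- lever_pivot (a point): The lever's pivot, 32 mm above the bench, 47 mm outside the fence's face.
- bearers: Two dark parallel bearer sticks fixed on the bench, to the robot's right, on which the boards lie: each 22 mm wide, 380 mm long, 20 mm high, their centres 170 mm apart. Origin: on the bench midway between them; the sticks run along its y, the boards lie about along its x.
- board1: Plain sawn board, 280 mm long, 40 mm wide, 16 mm thick, 0.1 to 0.2 kg. Origin at its centre; x along its length, y across its width, z through its thickness. Either end may be the foot. The boards are all alike, and there are three or four of them. They lie flat on the bearers, about 55 mm apart.
- board2: Plain sawn board, 280 mm long, 40 mm wide, 16 mm thick, 0.1 to 0.2 kg. Origin at its centre; x along its length, y across its width, z through its thickness. Either end may be the foot. The boards are all alike, and there are three or four of them. They lie flat on the bearers, about 55 mm apart.
- board3: Plain sawn board, 280 mm long, 40 mm wide, 16 mm thick, 0.1 to 0.2 kg. Origin at its centre; x along its length, y across its width, z through its thickness. Either end may be the foot. The boards are all alike, and there are three or four of them. They lie flat on the bearers, about 55 mm apart.
- board4: Plain sawn board, 280 mm long, 40 mm wide, 16 mm thick, 0.1 to 0.2 kg. Origin at its centre; x along its length, y across its width, z through its thickness. Either end may be the foot. The boards are all alike, and there are three or four of them. They lie flat on the bearers, about 55 mm apart.
- gouge: Bystander, leave alone: turning gouge, 390 mm long, lying on the bench. Origin at the underside.
- scroll_chuck: Bystander, leave alone: round steel four-jaw chuck, 96 mm across. Origin at the underside.
- turned_bowl: Bystander, leave alone: small wooden bowl, 110 mm across. Origin at the underside.
- chuck_key: Bystander, leave alone: T-shaped steel chuck key lying on the bench. Origin at the underside.

How it is judged:
On the way, in this order (a step that is already met when the one before it is completed fails the run):
1. the cam lever is flipped up (above 1.0 rad), freeing the toe fence (value of joint cam_lever above 1 rad), for 0.1 s.
2. the toe fence's face is on the line (within 8 mm) and the lever is laid down (below 0.3 rad) (value of joint toe_fence between 0.066 and 0.082 m and value of joint cam_lever below 0.3 rad), for 0.3 s.
3. every board present leans on the backboard with its foot against the fence (x of board1 in the frame of fence_face between 0.048 and 0.074 m and x of board1 in the frame of rack between -0.074 and -0.048 m and y of board1 in the frame of rack between -0.16 and 0.16 m and z of board1 in the frame of rack between 0.135 and 0.155 m and angle between the x axis of board1 and the z axis of rack, either way round between 0.26 and 0.54 rad and angle between the x axis of each of board1, board2, board3, board4 and the y axis of rack, either way round above 1.4 rad and linear speed of each of board1, board2, board3, board4 below 0.02 m/s and angular speed of each of board1, board2, board3, board4 below 0.1 rad/s and x of board2 in the frame of fence_face between 0.048 and 0.074 m and x of board2 in the frame of rack between -0.074 and -0.048 m and y of board2 in the frame of rack between -0.16 and 0.16 m and z of board2 in the frame of rack between 0.135 and 0.155 m and angle between the x axis of board2 and the z axis of rack, either way round between 0.26 and 0.54 rad and x of board3 in the frame of fence_face between 0.048 and 0.074 m and x of board3 in the frame of rack between -0.074 and -0.048 m and y of board3 in the frame of rack between -0.16 and 0.16 m and z of board3 in the frame of rack between 0.135 and 0.155 m and angle between the x axis of board3 and the z axis of rack, either way round between 0.26 and 0.54 rad and x of board4 in the frame of fence_face between 0.048 and 0.074 m and x of board4 in the frame of rack between -0.074 and -0.048 m and y of board4 in the frame of rack between -0.16 and 0.16 m and z of board4 in the frame of rack between 0.135 and 0.155 m and angle between the x axis of board4 and the z axis of rack, either way round between 0.26 and 0.54 rad), for 0.3 s.
At the end, for the whole second after the job is handed in: Fence face within 8 mm of the line, lever below 0.3 rad; each board at rest within the rack, 15 to 31 degrees from upright, square to the backboard within 10 degrees, foot on the base within about 12 mm of the fence, head on the backboard (centre 48-74 mm from each, 135-155 mm up) (all of step 2 and all of step 3); the robot touches nothing.
It fails at once if one of the turner's other things is shoved more than 50 mm (distance of any of gouge, scroll_chuck, turned_bowl, chuck_key from where it was at the start of the episode above 0.05 m).
Of board1, board2, board3, board4 only 3 to 4 are there at a start; the rules pass over those that are not, and their reading is None.
At some moment in a run one of board1, board2, board3, board4 may be knocked a few centimetres aside while the robot is not near it.
It also fails if it takes over 210 s, if anything falls off the work surface, if the arm or the gripper's body presses on something with over 40 N, if the wrist force passes 120 N, or if a joint passes its speed limit or range.

ROBOT

A 7-joint arm with a two-finger parallel gripper is mounted at the origin on the work surface. World frame = base frame: x ahead of the robot, y to its left, z up, the work surface at z = 0. Lengths are in m, angles in rad, forces in N, time in s.
With the tool pointing down it reaches from about 0.425 to 0.8 m from the base axis. Payload 8.3 kg.
Tool frame: the origin (TCP) lies midway between the tips of the shut fingers; the grasp point (between the pads) lies 19 mm behind it (ctrl.grip_point_offset is the distance from the TCP to the grasp point, in m); z points along the fingers, y is the direction in which the jaws open and shut (so a half turn about z gives the same grasp; the last joint's range is limited). The gripper opens to 85 mm and grips with 20 to 120 N. Pads are 22 mm wide; open, the fingers measure 114 mm over their backs; the gripper's body (76 mm by 85 mm) begins 54 mm behind the grasp point. The pads swing forward as they close: fully open they stand 13 mm farther back than shut.
Start: joints at [1.155, 0.383, 0.016, 1.37, -0.006, 1.388, -0.046], TCP at [0.216, -0.586, 0.231] pointing down, gripper open.
Joint ranges: [-2.95, 2.95], [-0.25, 2.06], [-1.52, 1.56], [0.18, 2.33], [-1.44, 4.58], [0.02, 2.06], [-3.01, 3.01]. Speed limits (rad/s): [2.39, 2.39, 3.01, 3.01, 3.14, 3.14, 3.14].

INTERFACE

Orientations are given as a rotation vector (axis times angle).
In Python, from cell import readout, eyes, close_job, ctrl gives the robot as it stands.
- The arm moves only by the tool servo_tool, never from a script. Its argument "motion" is a list of rows, each a list of 5 numbers: the shift along the tool's x, y, z in cm, then the turn about the tool's z in degrees, then the finger opening in cm, from 0 to 8.54. A call has 1 to 5 rows; each row shifts and turns the commanded pose from where the row before left it, along the tool's axes as they then stand; what a row does not reach is not made up. A row lasts 1/10 s, in which the tool goes at most 50 mm and 8.59 degrees, less where a joint would pass 70% of its speed; a pose out of reach is approached as far as the arm can. A call with a gripper value outside its range is refused whole. The fingers move at their own pace and stop on an object; "force" is the grip in N (left out, the last holds). Time passes only in rows, so rows that do not move let the fingers close. It gives the time, the measured TCP pose, the force and the opening at its end, in the units of the state.
- readout.get_state(): the state, without advancing time (a new reading comes with each control period).
- eyes.grab_frame(name): name is "side" or "top"; returns the picture (420x560x3 uint8, red, green, blue); there is no depth.
- eyes.camera_model(name): a dict with "mtx" (3x3 intrinsics, pixels), "k1" (the pictures are not rectified: a ray, as slopes to the right and down, at radius r is drawn at 1 + k1 r^2 times it, then the intrinsics apply), "eye" and "orientation" of the camera in the world. Camera axes: x right, y down, z forward; pixel columns grow to the right and rows downward; lengths in m; the calibration is good to about 2 mm. A picture is of the moment at which its call begins. camera_model takes no time and is no camera call.
- close_job(): hands the job in, once; it reports no verdict.
The state is a dict: "time_s": time; "q": joint angles; "dq": joint speeds; "effort": joint torques, N m; "position": TCP position; "orientation": TCP orientation; "contact_force": force on the tool from outside, world axes, zero at the start; "moment": the same for the moment, N m; "gripper_width": finger opening in m.
Only numpy, scipy, OpenCV 4.12 (cv2) and the standard library are available. Lean on these libraries where they do the work, as an engineer would, in place of code of your own. Each camera call takes 0.05 s, during which the arm holds its last target.

## Working session

There is one attempt and no reset: what is moved stays moved. The work goes in short steps, Python scripts to look and compute and a tool call to move; the robot and the scene stay as the last step left them, time stands still between calls to the robot, and variables do not carry over. Pictures are saved under pics/ and viewed, and the job is handed in when it is done.

Besides the shell and the picture viewer there is one more tool, called after "Request:" in YAML: its name, and indented under it one key for each argument. servo_tool: Moves the arm, as the interface text tells. Its arguments: {"type":"object","properties":{"motion":{"type":"array"},"force":{"type":"number"}},"required":["motion"]}

```bash
ls; mkdir -p pics
cat > look.py <<'E'
import sys,cv2
from cell import eyes,readout
for n in ("side","top"):
    cv2.imwrite(f"pics/{sys.argv[1]}_{n}.png",eyes.grab_frame(n)[:,:,::-1])
s=readout.get_state();print(s["time_s"],s["position"],s["orientation"],s["gripper_width"])
E
python3 look.py a; python3 -c "
from cell import eyes,ctrl
for n in ('side','top'): print(eyes.camera_model(n))
print(ctrl.grip_point_offset,[a for a in dir(ctrl) if a[0]!='_'])"
```

```text
pics
0.1 [ 0.21581276 -0.58607311  0.23040687] [-3.09115814e+00 -5.51076992e-01  5.36896035e-04] 0.08546264062752473
{'mtx': array([[430.70437397,   0.        , 270.54635344],
       [  0.        , 430.70437397, 213.76776858],
       [  0.        ,   0.        ,   1.        ]]), 'k1': 0.015079269786559005, 'eye': array([-0.06329377,  0.62777891,  0.90315009]), 'orientation': array([-0.89299954,  2.38148596, -1.18930224])}
{'mtx': array([[513.31938409,   0.        , 282.23098992],
       [  0.        , 513.31938409, 206.02928733],
       [  0.        ,   0.        ,   1.        ]]), 'k1': -0.12693446883250684, 'eye': array([ 0.36835649, -0.10962206,  1.46541943]), 'orientation': array([-2.1614959 ,  2.09549821, -0.21126819])}
0.0187 ['IKError', 'grip_point_offset']
```

View pics/a_top.png

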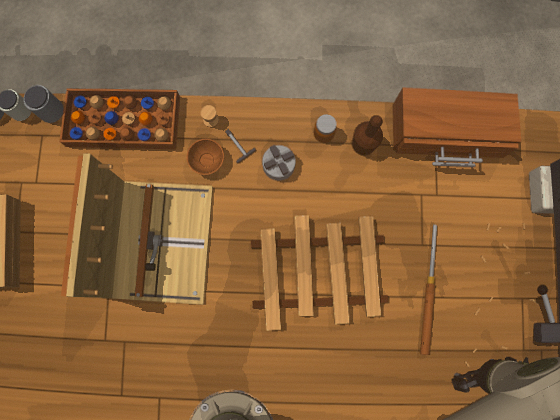

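View pics/a_side.png

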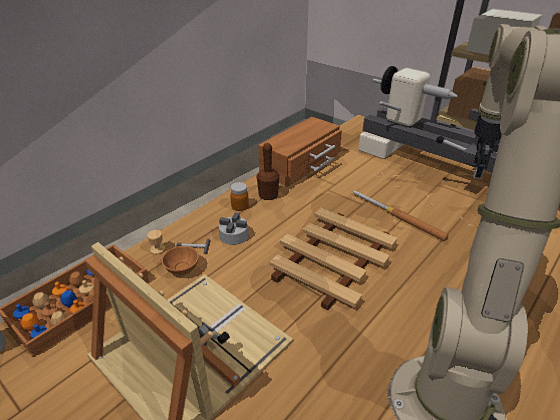

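```bash
cat > geo.py <<'E'
import numpy as np,cv2
from cell import eyes
from scipy.spatial.transform import Rotation as R
C={}
for n in ("side","top"):
    m=eyes.camera_model(n); C[n]=(np.array(m["mtx"]),np.array([m["k1"],0,0,0.]),np.array(m["eye"]),R.from_rotvec(m["orientation"]).as_matrix())
def ray(n,uv):
    K,d,e,Rm=C[n]; p=cv2.undistortPoints(np.array(uv,float).reshape(-1,1,2),K,d).reshape(-1,2)
    return e,(Rm@np.c_[p,np.ones(len(p))].T).T
def onz(n,uv,z):
    e,r=ray(n,uv); return e+r*((z-e[2])/r[:,2])[:,None]
def proj(n,P):
    K,d,e,Rm=C[n]; P=np.array(P,float).reshape(-1,3)
    return cv2.projectPoints((P-e)@Rm,np.zeros(3),np.zeros(3),K,d)[0].reshape(-1,2)
def tri(uvt,uvs):
    e1,r1=ray("top",uvt);e2,r2=ray("side",uvs);r1=r1[0];r2=r2[0]
    s=np.linalg.lstsq(np.c_[r1,-r2],e2-e1,rcond=None)[0]
    a=e1+r1*s[0];b=e2+r2*s[1];return (a+b)/2,np.linalg.norm(a-b)
E
python3 - <<'E'
import cv2
t=cv2.imread('pics/a_top.png');s=cv2.imread('pics/a_side.png')
cv2.imwrite('pics/z1.png',cv2.resize(t[150:310,60:220],None,fx=3.7,fy=3.7,interpolation=cv2.INTER_CUBIC))
cv2.imwrite('pics/z2.png',cv2.resize(s[235:420,80:300],None,fx=3,fy=3,interpolation=cv2.INTER_CUBIC))
cv2.imwrite('pics/z3.png',cv2.resize(t[205:335,240:395],None,fx=4.4,fy=4.4,interpolation=cv2.INTER_CUBIC))
E
```

```text
(no output)
```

View pics/z1.png

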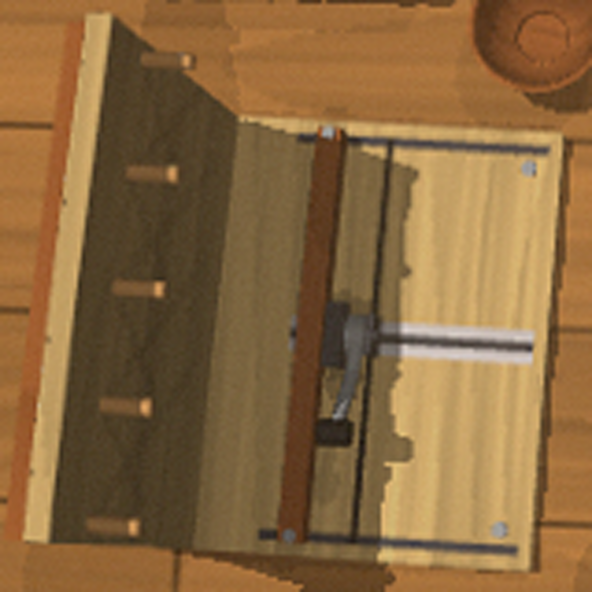

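View pics/z2.png

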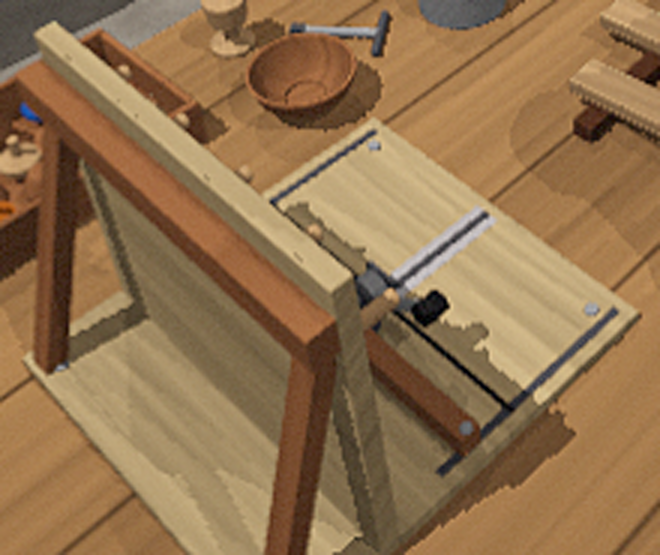

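View pics/z3.png

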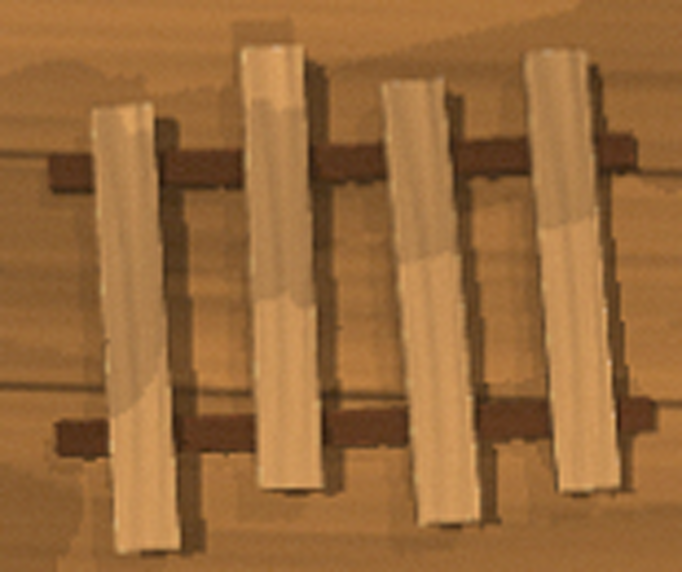

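Run:
```python
from geo import *
np.set_printoptions(precision=4,suppress=True)
T=lambda a:np.array(a)/3.7+[60,150]
S=lambda a:np.array(a)/3+[80,235]
fc=onz("top",T([(563,132),(532,571)]),.012);print("front corners",fc,np.linalg.norm(fc[1]-fc[0]))
bt=onz("top",T([(112,14),(50,543)]),.3);print("back top",bt,np.linalg.norm(bt[1]-bt[0]))
dl=onz("top",T([(390,143),(353,541)]),.012);print("line",dl)
bf=onz("top",T([(241,120),(193,548)]),.012);print("backfoot",bf,np.linalg.norm(bf[1]-bf[0]))
ff=onz("top",T([(320,130),(279,538)]),.036);print("fence face top",ff,np.linalg.norm(ff[1]-ff[0]))
fo=onz("top",T([(346,137),(303,540)]),.036);print("fence outer top",fo)
ft=onz("side",S([(640,316),(377,122)]),.012);print("side front corners",ft)
print("tip",tri(T((335,432)),S((430,306))))
print("tip top",onz("top",T([(335,425)]),.08))
for n in ('side',): print("side line",onz(n,S([(512,408)]),.012), "backtop side",onz(n,S([(352,278),(60,28)]),.3))
y=fc[1]-fc[0];print("rack y angle",np.arctan2(y[1],y[0]),[np.arctan2(*(a[1]-a[0])[[1,0]]) for a in (bt,dl,bf,ff,fo)])
Tb=lambda a:np.array(a)/4.4+[240,205]
for b in ([(91,108),(153,103),(180,549),(117,552)],[(241,47),(303,45),(323,487),(259,489)],[(383,84),(444,79),(481,521),(418,525)],[(525,54),(587,50),(621,488),(558,492)]):
    p=onz("top",Tb(b),.036);c=p.mean(0);f=p[:2].mean(0);n=p[2:].mean(0);d=f-n
    print("board c",c,"far",f,"near",n,"len",np.linalg.norm(d),"yaw deg",np.degrees(np.arctan2(d[1],d[0])))
for b in ([(50,173),(636,152)],[(57,440),(655,415)]): print("bearer ends",onz("top",Tb(b),.02))
```

```text
front corners [[0.6964 0.0831 0.012 ]
 [0.3562 0.0888 0.012 ]] 0.34025864902143405
back top [[0.7006 0.3429 0.3   ]
 [0.3625 0.35   0.3   ]] 0.3382052652451184
line [[0.6833 0.2192 0.012 ]
 [0.3733 0.2266 0.012 ]]
backfoot [[0.6983 0.3401 0.012 ]
 [0.3627 0.3503 0.012 ]] 0.3357606533647154
fence face top [[0.6867 0.2695 0.036 ]
 [0.3731 0.2774 0.036 ]] 0.31370185156094427
fence outer top [[0.6818 0.2486 0.036 ]
 [0.3724 0.259  0.036 ]]
side front corners [[0.3513 0.0965 0.012 ]
 [0.6875 0.0879 0.012 ]]
tip (array([0.4524, 0.2318, 0.0721]), np.float64(0.0013100325272194526))
tip top [[0.4565 0.2298 0.08  ]]
side line [[0.3723 0.2278 0.012 ]] backtop side [[0.36   0.3567 0.3   ]
 [0.6908 0.3476 0.3   ]]
rack y angle 3.1248262354018586 [np.float64(3.120513833649059), np.float64(3.1176088212862805), np.float64(3.111256449006085), np.float64(3.1163383809431635), np.float64(3.1078474114156536)]
board c [ 0.4322 -0.0961  0.036 ] far [ 0.5714 -0.0832  0.036 ] near [ 0.293  -0.1091  0.036 ] len 0.2795580133322527 yaw deg 5.311450413922057
board c [ 0.4735 -0.1874  0.036 ] far [ 0.613  -0.1781  0.036 ] near [ 0.3339 -0.1966  0.036 ] len 0.2796642296137171 yaw deg 3.7886106361123346
board c [ 0.4538 -0.2828  0.036 ] far [ 0.5928 -0.2696  0.036 ] near [ 0.3148 -0.2961  0.036 ] len 0.2792460173522325 yaw deg 5.452921079045021
board c [ 0.4759 -0.3729  0.036 ] far [ 0.6149 -0.3617  0.036 ] near [ 0.337  -0.3841  0.036 ] len 0.27873719545414005 yaw deg 4.598023508660207
bearer ends [[ 0.5284 -0.0382  0.02  ]
 [ 0.5534 -0.417   0.02  ]]
bearer ends [[ 0.3591 -0.0491  0.02  ]
 [ 0.3848 -0.4291  0.02  ]]
```

```bash
cat > plan.py <<'E'
import sys
from geo import *
from cell import readout
def st():
    s=readout.get_state();Rm=R.from_rotvec(s["orientation"]).as_matrix()
    yaw=np.degrees(np.arctan2(Rm[1,0],Rm[0,0]));return s,Rm,yaw
if __name__=="__main__":
    s,Rm,yaw=st()
    print("t %.2f pos"%s["time_s"],np.round(s["position"],4),"yaw %.1f"%yaw,"tilt %.2f"%np.degrees(np.arccos(-Rm[2,2])),"F",np.round(s["contact_force"],1),"w %.4f"%s["gripper_width"],"q7 %.2f"%s["q"][6])
    if len(sys.argv)>3:
        t=np.array([float(a) for a in sys.argv[1:4]])
        print("delta tool cm",np.round(Rm.T@(t-s["position"])*100,2))
        if len(sys.argv)>4: print("turn deg",round((yaw-float(sys.argv[4])+180)%360-180,1))
E
python3 plan.py 0.454 0.231 0.16 -1.2
```

```text
t 0.10 pos [ 0.2158 -0.5861  0.2304] yaw 20.2 tilt 0.10 F [ 0.5  0.2 -0.5] w 0.0855 q7 -0.05
delta tool cm [ 50.59 -68.43   7.16]
turn deg 21.4
```

Request:
servo_tool:
  motion:
    - [4.5,0,0,7.1,8.5]
    - [4.5,0,0,7.1,8.5]
    - [4.5,0,0,7.2,8.5]
    - [4.5,-2,0,0,8.5]
    - [4.5,-2,0,0,8.5]

```text
time_s: 0.6
position: [0.4389, -0.5171, 0.2306]
orientation: [-3.141, 0.034, 0.001]
contact_force: [0.1, -0.7, 0.5]
gripper_width: 0.0851
```

```bash
python3 plan.py 0.454 0.231 0.16 -1.2
```

```text
t 0.60 pos [ 0.4389 -0.5171  0.2306] yaw -1.2 tilt 0.07 F [ 0.1 -0.7  0.5] w 0.0851 q7 -0.77
delta tool cm [ -0.11 -74.82   7.11]
turn deg -0.0
```

Request:
servo_tool:
  motion:
    - [0.4,-4.8,0,0,6]
    - [0.4,-4.8,0,0,6]
    - [0.4,-4.8,0,0,6]
    - [0.4,-4.8,0,0,6]
    - [0.4,-4.8,0,0,6]

```text
time_s: 1.1
position: [0.4623, -0.2762, 0.2309]
orientation: [-3.141, 0.032, 0.001]
contact_force: [0.6, 1.2, 1.3]
gripper_width: 0.0603
```

Request:
servo_tool:
  motion:
    - [0,-4.8,0,0,5]
    - [0,-4.8,0,0,5]
    - [0,-4.8,0,0,5]
    - [0,-4.8,0,0,5]
    - [0,-4.8,0,0,5]

```text
time_s: 1.6
position: [0.4669, -0.0365, 0.2312]
orientation: [3.141, -0.033, -0.0]
contact_force: [0.8, -0.2, -0.4]
gripper_width: 0.0497
```

Request:
servo_tool:
  motion:
    - [-0.4,-4.8,1,0,5]
    - [-0.4,-4.8,1,0,5]
    - [-0.4,-4.8,1,0,5]
    - [-0.4,-4.8,1,0,5]
    - [-0.4,-4.8,1,0,5]

```text
time_s: 2.1
position: [0.4519, 0.2036, 0.1809]
orientation: [3.141, -0.033, 0.0]
contact_force: [2.0, -0.8, 0.6]
gripper_width: 0.0498
```

```bash
python3 look.py b; python3 plan.py 0.453 0.231 0.16 -1.2
```

```text
2.2 [0.44929934 0.20920108 0.18005972] [-3.13884098  0.01611745  0.00442868] 0.05038415725942652
t 2.20 pos [0.4493 0.2092 0.1801] yaw -0.6 tilt 0.22 F [-0.2  0.7 -0.2] w 0.0504 q7 -2.16
delta tool cm [ 0.35 -2.18  2.01]
turn deg 0.6
```

Request:
servo_tool:
  motion:
    - [0.4,-2.2,2,0.5,5]
    - [0,0,3.5,0,5]
    - [0,0,3.5,0,5]
    - [0,0,3.2,0,5]

```text
time_s: 2.6
position: [0.4565, 0.2234, 0.0576]
orientation: [3.141, -0.046, -0.001]
contact_force: [-0.1, -0.5, 0.3]
gripper_width: 0.0499
```

```bash
python3 look.py c; python3 plan.py 0.453 0.231 0.058 -1.2
python3 - <<'E'
import cv2,numpy as np
t=cv2.imread('pics/c_top.png');s=cv2.imread('pics/c_side.png')
a=cv2.resize(t[220:300,110:210],(400,320),interpolation=cv2.INTER_CUBIC)
b=cv2.resize(s[290:370,170:270],(400,320),interpolation=cv2.INTER_CUBIC)
cv2.imwrite('pics/c_z.png',np.hstack([a,b]))
E
```

```text
2.7 [0.45384946 0.2218545  0.05515684] [ 3.13780856 -0.04628612 -0.01224136] 0.04998642557075433
t 2.70 pos [0.4538 0.2219 0.0552] yaw -1.7 tilt 0.49 F [ 0.2 -1.1  0.3] w 0.0500 q7 -2.29
delta tool cm [-0.11 -0.91 -0.29]
turn deg -0.5
```

View pics/c_z.png

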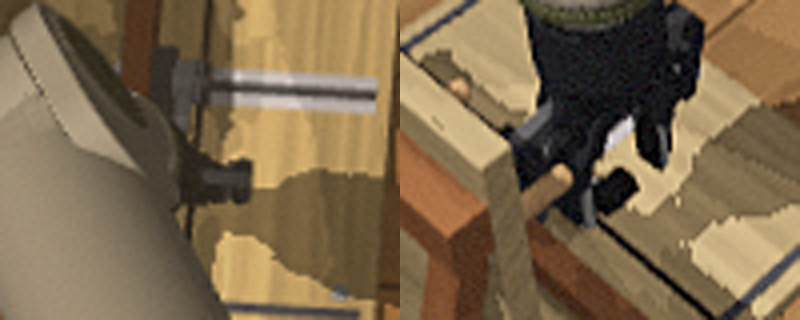

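Request:
servo_tool:
  motion:
    - [0,0,0,0,5]
    - [0,0,0,0,5]

```text
time_s: 2.9
position: [0.4581, 0.2245, 0.0612]
orientation: [-3.14, 0.046, -0.004]
contact_force: [0.1, 0.6, 0.5]
gripper_width: 0.0498
```

```bash
python3 plan.py 0.453 0.231 0.058 -1.2; python3 -c "
from cell import readout
s=readout.get_state();print(s['dq'],s['effort'])"
```

```text
t 2.90 pos [0.4581 0.2245 0.0612] yaw -1.7 tilt 0.16 F [0.1 0.6 0.5] w 0.0498 q7 -2.29
delta tool cm [-0.53 -0.64  0.32]
turn deg -0.5
[ 0.00149534 -0.01000546 -0.00126469 -0.00186148  0.00236575 -0.00539069
 -0.00339689] [ 1.38305471e-02 -4.81529081e+01 -5.40653944e+00 -2.98874384e+01
  1.36022634e-02  4.91402275e-02  7.08059306e-03]
```

Request:
servo_tool:
  motion:
    - [-0.3,-0.6,0.2,-0.5,5]
    - [0,0,0,0,5]
    - [0,0,0,0,1.5]
    - [0,0,0,0,1.5]
    - [0,0,0,0,1.5]
  force: 40

```text
time_s: 3.4
position: [0.4543, 0.2316, 0.0582]
orientation: [-3.139, 0.031, -0.002]
contact_force: [-1.0, 4.8, 2.7]
gripper_width: 0.023
```

```bash
python3 plan.py 0.453 0.231 0.058 -1.2
```

```text
t 3.40 pos [0.4543 0.2316 0.0582] yaw -1.1 tilt 0.15 F [-1.   4.8  2.7] w 0.0230 q7 -2.30
delta tool cm [-0.13  0.07  0.02]
turn deg 0.1
```

Request:
servo_tool:
  motion:
    - [0.42,0,-0.64,0,1.5]
    - [0.42,0,-0.64,0,1.5]
    - [0.52,0,-0.57,0,1.5]
    - [0.53,0,-0.56,0,1.5]
    - [0.62,0,-0.47,0,1.5]

```text
time_s: 3.9
position: [0.4788, 0.229, 0.086]
orientation: [3.141, -0.032, -0.003]
contact_force: [-2.4, 3.2, -6.3]
gripper_width: 0.0233
```

Request:
servo_tool:
  motion:
    - [0.62,0,-0.47,0,1.5]
    - [0.7,0,-0.35,0,1.5]
    - [0.7,0,-0.35,0,1.5]
    - [0.74,0,-0.23,0,1.5]
    - [0.74,0,-0.23,0,1.5]

```text
time_s: 4.4
position: [0.5148, 0.2282, 0.1025]
orientation: [3.141, -0.033, -0.001]
contact_force: [-1.5, -1.2, -9.3]
gripper_width: 0.0228
```

Request:
servo_tool:
  motion:
    - [0.77,0,-0.09,0,1.5]
    - [0.77,0,-0.09,0,1.5]
    - [0.78,0,0.04,0,1.5]
    - [0.78,0,0.04,0,1.5]
    - [0,0,0,0,1.5]

```text
time_s: 4.9
position: [0.5465, 0.228, 0.1035]
orientation: [-3.141, 0.034, -0.001]
contact_force: [-2.2, -1.8, -2.0]
gripper_width: 0.0224
```

```bash
python3 plan.py; python3 look.py d;python3 - <<'E'
import cv2,numpy as np
t=cv2.imread('pics/d_top.png');s=cv2.imread('pics/d_side.png')
a=cv2.resize(t[180:300,60:210],(400,320),interpolation=cv2.INTER_CUBIC)
b=cv2.resize(s[270:390,140:290],(400,320),interpolation=cv2.INTER_CUBIC)
cv2.imwrite('pics/d_z.png',np.hstack([a,b]))
E
```

```text
t 4.90 pos [0.5465 0.228  0.1035] yaw -1.2 tilt 0.06 F [-2.2 -1.8 -2. ] w 0.0224 q7 -2.21
5.0 [0.54571948 0.22812554 0.10356121] [-3.14112364e+00  3.29221134e-02 -1.22287727e-03] 0.022853238335038616
```

View pics/d_z.png

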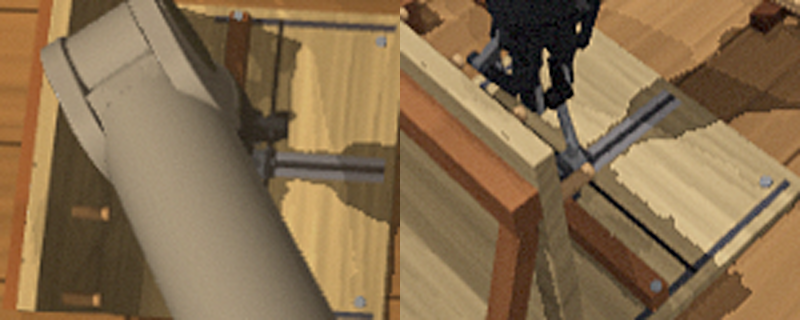

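Request:
servo_tool:
  motion:
    - [0,1.0,0,0,1.5]
    - [0,1.3,0,0,1.5]
    - [0,1.3,0,0,1.5]
    - [0,1.2,0,0,1.5]
    - [0,0,0,0,1.5]

```text
time_s: 5.5
position: [0.5447, 0.1762, 0.1035]
orientation: [3.139, -0.039, 0.0]
contact_force: [-2.2, -1.8, -2.8]
gripper_width: 0.023
```

```bash
python3 plan.py; python3 look.py e;python3 - <<'E'
import cv2,numpy as np
t=cv2.imread('pics/e_top.png');s=cv2.imread('pics/e_side.png')
a=cv2.resize(t[180:300,60:210],(400,320),interpolation=cv2.INTER_CUBIC)
b=cv2.resize(s[270:390,140:290],(400,320),interpolation=cv2.INTER_CUBIC)
cv2.imwrite('pics/e_z.png',np.hstack([a,b]))
E
```

```text
t 5.50 pos [0.5447 0.1762 0.1035] yaw -1.4 tilt 0.13 F [-2.2 -1.8 -2.8] w 0.0230 q7 -2.13
5.6 [0.54456899 0.17850602 0.10354076] [ 3.14036654e+00 -3.57429076e-02  6.26165021e-04] 0.023067645527399337
```

View pics/e_z.png

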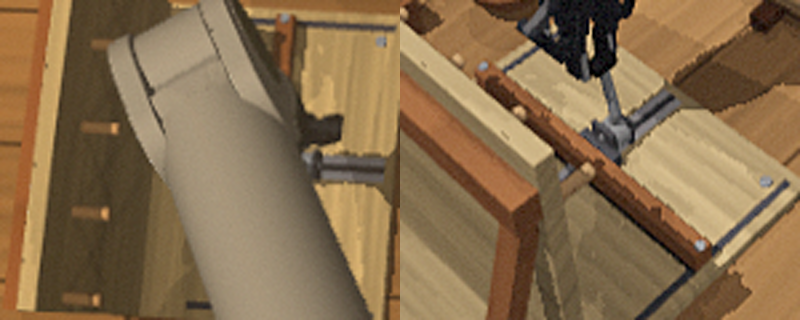

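Run:
```python
import cv2,numpy as np
t=cv2.imread('pics/e_top.png');s=cv2.imread('pics/e_side.png')
a=cv2.resize(t[180:235,145:200],(390,390),interpolation=cv2.INTER_CUBIC)
b=cv2.resize(s[335:390,200:255],(390,390),interpolation=cv2.INTER_CUBIC)
cv2.imwrite('pics/e_z2.png',np.hstack([a,b]))
```

```text
(no output)
```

View pics/e_z2.png

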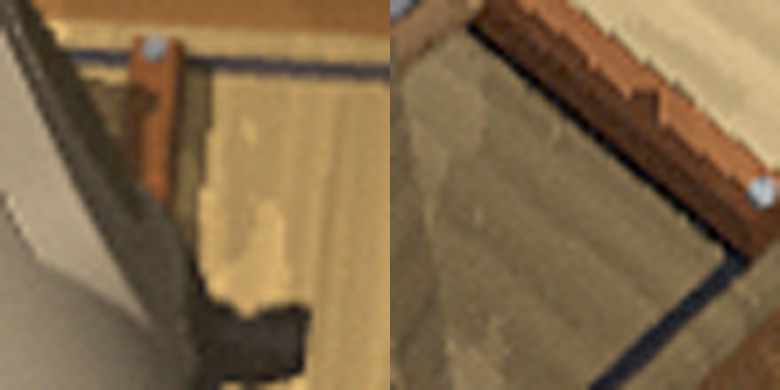

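Request:
servo_tool:
  motion:
    - [-0.78,0,-0.04,0,1.5]
    - [-0.78,0,-0.04,0,1.5]
    - [-0.77,0,0.09,0,1.5]
    - [-0.77,0,0.09,0,1.5]
    - [-0.74,0,0.23,0,1.5]

```text
time_s: 6.1
position: [0.5063, 0.1816, 0.1016]
orientation: [-3.14, 0.032, -0.005]
contact_force: [1.3, -1.2, 7.2]
gripper_width: 0.0231
```

Request:
servo_tool:
  motion:
    - [-0.74,0,0.23,0,1.5]
    - [-0.7,0,0.35,0,1.5]
    - [-0.7,0,0.35,0,1.5]
    - [-0.62,0,0.47,0,1.5]
    - [-0.62,0,0.47,0,1.5]

```text
time_s: 6.6
position: [0.4729, 0.1829, 0.0836]
orientation: [-3.14, 0.031, -0.007]
contact_force: [2.6, -1.6, 9.6]
gripper_width: 0.023
```

Request:
servo_tool:
  motion:
    - [-0.53,0,0.56,0,1.5]
    - [-0.52,0,0.57,0,1.5]
    - [-0.42,0,0.64,0,1.5]
    - [-0.42,0,0.64,0,1.5]
    - [0,0,0.2,0,1.5]

```text
time_s: 7.1
position: [0.453, 0.1838, 0.0581]
orientation: [-3.141, 0.03, -0.004]
contact_force: [-15.8, -4.3, 47.1]
gripper_width: 0.0227
```

Request:
servo_tool:
  motion:
    - [0,0,0.2,0,1.5]
    - [0,0,0,0,1.5]
    - [0,0,0,0,1.5]

```text
time_s: 7.4
position: [0.453, 0.1841, 0.0581]
orientation: [-3.141, 0.029, -0.005]
contact_force: [-18.7, -5.7, 52.4]
gripper_width: 0.0228
```

```bash
python3 plan.py
```

```text
t 7.40 pos [0.453  0.1841 0.0581] yaw -1.1 tilt 0.18 F [-18.7  -5.7  52.4] w 0.0228 q7 -2.20
```

Request:
servo_tool:
  motion:
    - [0,0,-0.3,0,1.5]
    - [0,0,0,0,5]
    - [0,0,0,0,5]
    - [0,0,-3,0,5]
    - [0,0,-4.5,0,5]

```text
time_s: 7.9
position: [0.4501, 0.1812, 0.1291]
orientation: [3.14, -0.032, -0.012]
contact_force: [0.9, -0.2, -0.1]
gripper_width: 0.0499
```

Request:
servo_tool:
  motion:
    - [0.5,4.8,-2,0,6]
    - [0.5,4.8,-2,0,6]
    - [0.5,4.8,-2,0,6]
    - [0.5,4.8,-2,0,6]
    - [0.5,4.8,0,0,6]

```text
time_s: 8.4
position: [0.4731, -0.0515, 0.2101]
orientation: [-3.141, 0.031, -0.005]
contact_force: [1.1, 0.5, 0.0]
gripper_width: 0.0604
```

```bash
python3 plan.py; python3 look.py f;python3 - <<'E'
import cv2,numpy as np
t=cv2.imread('pics/f_top.png');s=cv2.imread('pics/f_side.png')
a=cv2.resize(t[175:310,120:220],(400,540),interpolation=cv2.INTER_CUBIC)
b=cv2.resize(s[280:415,165:265],(400,540),interpolation=cv2.INTER_CUBIC)
cv2.imwrite('pics/f_z.png',np.hstack([a,b]))
E
```

```text
t 8.40 pos [ 0.4731 -0.0515  0.2101] yaw -1.1 tilt 0.19 F [1.1 0.5 0. ] w 0.0604 q7 -1.58
8.5 [ 0.47184146 -0.05764685  0.2074185 ] [ 3.13925854e+00 -4.91744163e-02 -1.59350689e-03] 0.06005139728035865
```

View pics/f_z.png

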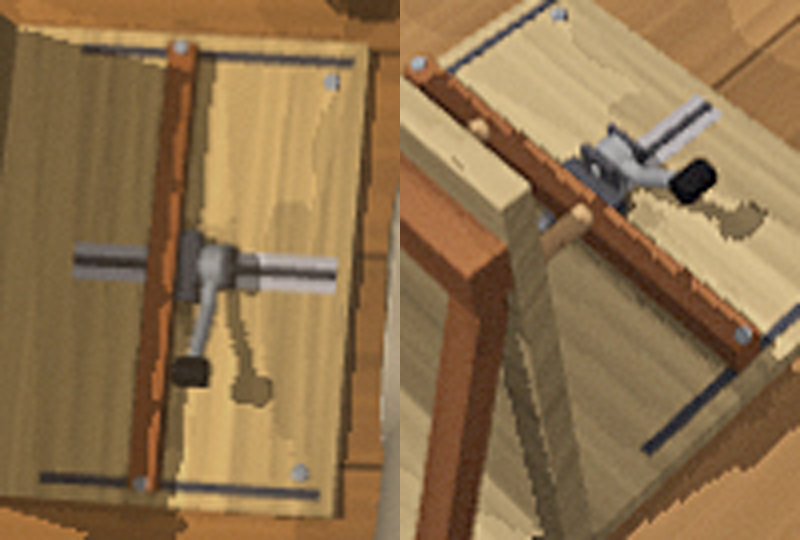

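View pics/f_top.png

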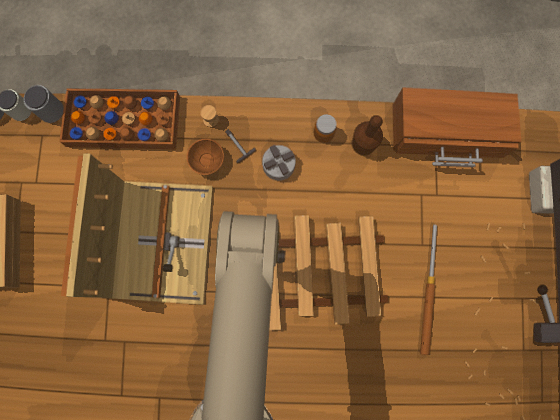

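Run:
```python
from geo import *
np.set_printoptions(precision=4,suppress=True)
t=cv2.imread('pics/f_top.png');
T=lambda a:np.array(a)/4+[120,175]-.5+.125
f=onz("top",T([(168,50),(132,482)]),.036);print(f,f.mean(0))
T2=lambda a:np.array(a)/3.7+[60,150]
dl=onz("top",T2([(390,143),(353,541)]),.012);print("line",dl.mean(0))
S=lambda a:np.array(a)/4+[165,280]
print("fence face foot (side)",onz("side",S([(735,368)])-[100,0],.012),"tip",tri(T((190,372)),S((693-400,181))))
hsv=cv2.cvtColor(t,cv2.COLOR_BGR2HSV)
for r in (190,200,210,220): print(t[r,150:175].tolist())
```

```text
[[0.6822 0.2251 0.036 ]
 [0.3759 0.2291 0.036 ]] [0.5291 0.2271 0.036 ]
line [0.5283 0.2229 0.012 ]
fence face foot (side) [[0.3738 0.2326 0.012 ]] tip (array([0.451 , 0.1854, 0.0723]), np.float64(0.0007378399893994391))
[[62, 100, 122], [60, 101, 125], [60, 98, 122], [63, 101, 126], [64, 106, 128], [72, 116, 141], [98, 159, 193], [96, 154, 188], [98, 160, 194], [104, 170, 203], [107, 171, 209], [87, 143, 180], [47, 93, 148], [50, 94, 158], [49, 96, 160], [53, 98, 161], [45, 93, 157], [53, 95, 157], [37, 71, 117], [33, 54, 78], [54, 79, 98], [55, 82, 103], [50, 78, 97], [46, 73, 91], [84, 118, 142]]
[[59, 95, 120], [62, 98, 120], [65, 99, 123], [68, 105, 130], [64, 99, 122], [60, 98, 120], [63, 99, 122], [67, 103, 128], [66, 107, 131], [67, 104, 128], [54, 88, 115], [29, 57, 93], [33, 60, 97], [38, 64, 101], [31, 59, 94], [44, 81, 129], [49, 93, 152], [37, 70, 116], [35, 53, 75], [54, 84, 105], [63, 99, 121], [60, 97, 119], [60, 92, 117], [95, 148, 182], [108, 172, 212]]
[[60, 97, 119], [62, 100, 125], [67, 107, 131], [65, 105, 128], [62, 98, 119], [59, 92, 115], [70, 105, 128], [67, 107, 132], [57, 96, 119], [50, 82, 107], [25, 56, 93], [35, 60, 92], [31, 61, 93], [45, 77, 125], [49, 92, 151], [48, 89, 146], [34, 67, 110], [27, 51, 70], [48, 79, 101], [62, 94, 113], [57, 91, 113], [59, 94, 115], [92, 144, 179], [109, 170, 208], [115, 179, 215]]
[[61, 99, 123], [67, 106, 129], [65, 108, 130], [65, 103, 126], [59, 92, 112], [62, 100, 124], [64, 103, 127], [64, 99, 121], [45, 79, 103], [30, 62, 98], [40, 65, 103], [35, 62, 99], [33, 63, 98], [35, 62, 94], [40, 70, 113], [29, 63, 102], [29, 52, 73], [50, 83, 105], [59, 94, 115], [57, 91, 112], [57, 92, 110], [85, 138, 171], [107, 169, 207], [109, 177, 210], [111, 179, 212]]
```

Run:
```python
from geo import *
np.set_printoptions(precision=4,suppress=True)
a=cv2.imread('pics/a_top.png').astype(float);f=cv2.imread('pics/f_top.png').astype(float)
for r in (195,200,205,210,215,220,225,265,270,275,280,285):
    la=a[r,150:175].sum(1);lf=f[r,145:175]
    c=150+la.argmin(); w=np.clip(np.median(la)-a[r,c-2:c+3].sum(1),0,None); lc=(w*np.arange(c-2,c+3)).sum()/w.sum()
    g=lf[:,1]; k=np.argmin(np.convolve(g,[1,1,-1,-1],'valid')*-1*-1) 
    d=g[1:]-g[:-1]; 
    i=np.argmin(d[:22]); s=-d[max(i-1,0):i+2]; e=145+i+.5+ (s*np.array([-1,0,1])).sum()/s.sum()
    L=onz("top",[(lc,r)],.012)[0];F=onz("top",[(e,r)],.036)[0]
    print(r,round(lc,2),round(e,2),L[1],F[1],"diff mm",round((F[1]-L[1]-(F[0]-L[0])*-.02)*1000,1))
```

```text
195 164.36 160.54 0.22087802462359107 0.2264434950055071 diff mm 5.5
200 163.99 160.07 0.22088640868930787 0.22672476422897597 diff mm 5.7
205 163.32 164.5 0.22176811413233788 0.21290330343431352 diff mm -9.0
210 162.87 159.0 0.22202407287173404 0.2276483130287048 diff mm 5.5
215 162.37 164.26 0.2224204907694753 0.21151247606497925 diff mm -11.0
220 162.04 157.82 0.222317625623899 0.228929026085125 diff mm 6.5
225 161.54 163.5 0.22274654760687396 0.21165898298297336 diff mm -11.2
265 153.4 160.63 0.23822175986123512 0.21205554405183763 diff mm -26.2
270 157.42 160.12 0.22571308700664938 0.2125808215267696 diff mm -13.2
275 156.83 152.74 0.22645634014016663 0.2324437560506129 diff mm 6.0
280 156.38 159.06 0.2268345821601775 0.21375041032998676 diff mm -13.1
285 155.94 158.86 0.2271414353442841 0.21340307580614787 diff mm -13.7
```

Request:
servo_tool:
  motion:
    - [-0.4,-4.8,0,0,5]
    - [-0.4,-4.8,0,0,5]
    - [-0.4,-4.8,0,0,5]
    - [-0.4,-4.8,2,0,5]
    - [-0.4,-4.8,4,0,5]

```text
time_s: 9.0
position: [0.458, 0.1821, 0.1574]
orientation: [-3.14, 0.03, -0.005]
contact_force: [0.9, -0.8, -0.6]
gripper_width: 0.0501
```

Request:
servo_tool:
  motion:
    - [0,0,0,0,5]
    - [0,0,0,0,5]

```text
time_s: 9.2
position: [0.4564, 0.1793, 0.1552]
orientation: [3.141, -0.028, -0.006]
contact_force: [0.2, -1.9, -0.1]
gripper_width: 0.0498
```

```bash
python3 plan.py 0.453 0.1845 0.058 -1.2
```

```text
t 9.20 pos [0.4564 0.1793 0.1552] yaw -1.0 tilt 0.23 F [ 0.2 -1.9 -0.1] w 0.0498 q7 -2.12
delta tool cm [-0.31 -0.52  9.72]
turn deg 0.2
```

Request:
servo_tool:
  motion:
    - [-0.3,-0.4,4.7,0,5]
    - [0,0,5,0,5]
    - [0,0,0,0,1.5]
    - [0,0,0,0,1.5]
    - [0,0,0,0,1.5]

```text
time_s: 9.7
position: [0.4552, 0.1825, 0.0615]
orientation: [-3.141, 0.034, 0.001]
contact_force: [-3.3, 0.3, -4.7]
gripper_width: 0.0231
```

```bash
python3 plan.py 0.453 0.1845 0.058 -1.2
```

```text
t 9.70 pos [0.4552 0.1825 0.0615] yaw -1.2 tilt 0.03 F [-3.3  0.3 -4.7] w 0.0231 q7 -2.20
delta tool cm [-0.22 -0.2   0.35]
turn deg -0.0
```

Request:
servo_tool:
  motion:
    - [0.42,0,-0.64,0,1.5]
    - [0.42,0,-0.64,0,1.5]
    - [0.52,0,-0.57,0,1.5]
    - [0.53,0,-0.56,0,1.5]
    - [0.62,0,-0.47,0,1.5]

```text
time_s: 10.2
position: [0.4811, 0.1816, 0.0893]
orientation: [3.141, -0.033, 0.001]
contact_force: [0.1, 0.1, -10.8]
gripper_width: 0.0233
```

Request:
servo_tool:
  motion:
    - [0.62,0,-0.47,0,1.5]
    - [0.7,0,-0.35,0,1.5]
    - [0.7,0,-0.35,0,1.5]
    - [0.74,0,-0.23,0,1.5]
    - [0.74,0,-0.23,0,1.5]

```text
time_s: 10.7
position: [0.5154, 0.1811, 0.1047]
orientation: [3.141, -0.032, -0.002]
contact_force: [-2.1, -0.9, -13.3]
gripper_width: 0.023
```

Request:
servo_tool:
  motion:
    - [0.77,0,-0.09,0,1.5]
    - [0.77,0,-0.09,0,1.5]
    - [0,0,0,0,1.5]
    - [0,0,0,0,1.5]
    - [0,0,0,0,1.5]

```text
time_s: 11.2
position: [0.5307, 0.181, 0.1066]
orientation: [-3.141, 0.032, -0.0]
contact_force: [-1.0, -1.6, -10.2]
gripper_width: 0.0225
```

```bash
python3 plan.py
python3 - <<'E'
from cell import readout
for i in range(3): print(readout.get_state()["position"])
E
```

```text
t 11.20 pos [0.5307 0.181  0.1066] yaw -1.2 tilt 0.02 F [ -1.   -1.6 -10.2] w 0.0225 q7 -2.14
[0.53073572 0.18099372 0.10660593]
[0.53073572 0.18099372 0.10660593]
[0.53073572 0.18099372 0.10660593]
```

Request:
servo_tool:
  motion:
    - [0,0.3,0,0,1.5]
    - [0,0.3,0,0,1.5]
    - [0,0,0,0,1.5]
    - [0,0,0,0,1.5]

```text
time_s: 11.6
position: [0.5304, 0.1746, 0.1066]
orientation: [3.141, -0.033, -0.0]
contact_force: [-2.6, 0.3, -10.3]
gripper_width: 0.0226
```

Request:
servo_tool:
  motion:
    - [-0.77,0,0.09,0,1.5]
    - [-0.77,0,0.09,0,1.5]
    - [-0.74,0,0.23,0,1.5]
    - [-0.74,0,0.23,0,1.5]
    - [-0.7,0,0.35,0,1.5]

```text
time_s: 12.1
position: [0.4951, 0.1768, 0.0997]
orientation: [-3.14, 0.032, -0.01]
contact_force: [-0.1, -1.7, 13.4]
gripper_width: 0.0228
```

Request:
servo_tool:
  motion:
    - [-0.7,0,0.35,0,1.5]
    - [-0.62,0,0.47,0,1.5]
    - [-0.62,0,0.47,0,1.5]
    - [-0.53,0,0.56,0,1.5]
    - [-0.52,0,0.57,0,1.5]

```text
time_s: 12.6
position: [0.4646, 0.178, 0.0757]
orientation: [-3.14, 0.031, -0.009]
contact_force: [1.1, -1.1, 14.2]
gripper_width: 0.0233
```

Request:
servo_tool:
  motion:
    - [-0.42,0,0.64,0,1.5]
    - [-0.42,0,0.64,0,1.5]
    - [0,0,0.4,0,1.5]
    - [0,0,0.2,0,1.5]
    - [0,0,0,0,1.5]

```text
time_s: 13.1
position: [0.4538, 0.1789, 0.057]
orientation: [-3.141, 0.028, -0.001]
contact_force: [-17.4, -2.7, 32.6]
gripper_width: 0.0227
```

Request:
servo_tool:
  motion:
    - [0,0,-0.5,0,1.5]
    - [0,0,0,0,5]
    - [0,0,0,0,5]
    - [0,0,-3,0,5]
    - [0,0,-4.5,0,5]

```text
time_s: 13.6
position: [0.4527, 0.1756, 0.1322]
orientation: [3.14, -0.032, -0.01]
contact_force: [1.4, 0.6, 0.8]
gripper_width: 0.0501
```

Request:
servo_tool:
  motion:
    - [2,4.8,-2,0,6]
    - [2,4.8,-2,0,6]
    - [2,4.8,0,0,6]
    - [2,4.8,0,0,6]
    - [2,4.8,0,-2,6]

```text
time_s: 14.1
position: [0.5442, -0.0519, 0.1698]
orientation: [3.141, 0.023, 0.0]
contact_force: [1.3, 0.5, 0.0]
gripper_width: 0.06
```

```bash
python3 look.py g
python3 - <<'E'
from geo import *
a=cv2.imread('pics/a_top.png').astype(float);f=cv2.imread('pics/g_top.png').astype(float)
for r in (195,200,205,210,215,220,225,270,275,280,285):
    la=a[r,150:175].sum(1)
    c=150+la.argmin(); w=np.clip(np.median(la)-a[r,c-2:c+3].sum(1),0,None); lc=(w*np.arange(c-2,c+3)).sum()/w.sum()
    g=f[r,145:175,1]; print(r,round(lc,2),g[4:24].astype(int))
t=f;s=cv2.imread('pics/g_side.png')
cv2.imwrite('pics/g_z.png',np.hstack([cv2.resize(t[175:310,120:220],(400,540),interpolation=cv2.INTER_CUBIC),cv2.resize(s[280:415,165:265],(400,540),interpolation=cv2.INTER_CUBIC)]))
E
```

```text
14.2 [ 0.54469499 -0.0590142   0.16883319] [ 3.13857802e+00  5.64191690e-03 -1.40150311e-03] 0.06013687537891802
195 164.36 [ 94 100 100 100 104 100 103  96 100 106 105 100  97  81  66  59  60  71
  84  99]
200 163.99 [ 98  99  97 102 107 102  98  97 105 107 100 100  95  80  59  60  78  96
  93  91]
205 163.32 [101  99  98 104 111 103  98  98 103 105 102 103  93  64  59  69  85  94
  94  79]
210 162.87 [100  97 101 107 102  98  96 102 105 100 104 100  79  60  79  94  91  92
  90  69]
215 162.37 [ 95  98 105 104 108  99  98 101 102 102 107  93  69  64  81  97  90  92
  77  50]
220 162.04 [ 97 101 107 109 106  94 100 105  97 105 106  88  61  61  62  71  86  96
  72  53]
225 161.54 [ 99 101 107 107 104 100 102 104 101 103  88  72  64  79  97  98  99  88
  48  68]
270 157.42 [105 110 104 103  99  99  88  64  61 102  96  95  96  86  46  68  83  64
  56  49]
275 156.83 [109 110 109 107 102 103  69  62  61  56  59  94  97  51  55  90  90  95
  90 111]
280 156.38 [111 108 107 105 102  99  70  56  57  95  98  94  85  40  58  98  94  91
 112 162]
285 155.94 [110 108 106 101  91  73  63  54  95  94  97  99  60  43  86  92  88 104
 175 155][ WARN:0@0.363] global loadsave.cpp:1063 imwrite_ Unsupported depth image for selected encoder is fallbacked to CV_8U.
```

View pics/g_z.png

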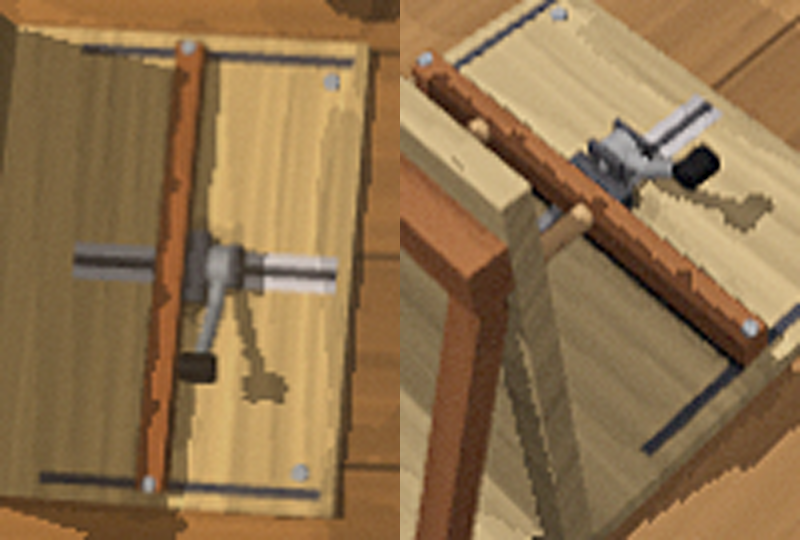

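```bash
python3 plan.py 0.5594 -0.0843 0.014 5.3
```

```text
t 14.20 pos [ 0.5447 -0.059   0.1688] yaw 0.2 tilt 0.18 F [-0.6 -0.1  0.4] w 0.0601 q7 -1.61
delta tool cm [ 1.48  2.49 15.49]
turn deg -5.1
```

View pics/g_top.png

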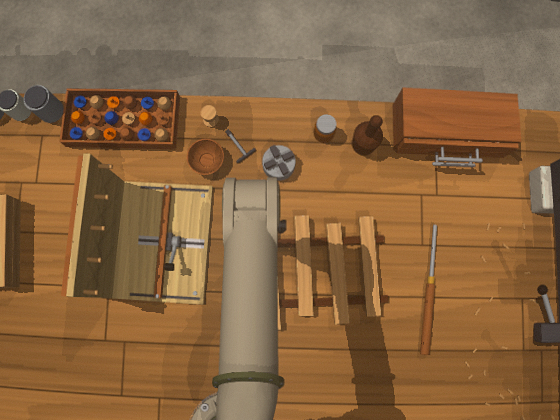

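Request:
servo_tool:
  motion:
    - [1.5,2.5,2,-5.1,6]
    - [0,0,4.5,0,6]
    - [0,0,4.5,0,6]
    - [0,0,0,0,6]
    - [0,0,0,0,6]

```text
time_s: 14.7
position: [0.5588, -0.0742, 0.0599]
orientation: [-3.137, -0.163, 0.003]
contact_force: [0.6, -0.7, 1.3]
gripper_width: 0.0599
```

```bash
python3 plan.py 0.5594 -0.0843 0.014 5.3
```

```text
t 14.70 pos [ 0.5588 -0.0742  0.0599] yaw 5.9 tilt 0.12 F [ 0.6 -0.7  1.3] w 0.0599 q7 -1.53
delta tool cm [-0.04  1.01  4.59]
turn deg 0.6
```

Request:
servo_tool:
  motion:
    - [0,1,2.3,0.5,6]
    - [0,0,2.3,0,6]
    - [0,0,0,0,6]
    - [0,0,0,0,6]

```text
time_s: 15.1
position: [0.5618, -0.0843, 0.0161]
orientation: [3.138, 0.149, 0.004]
contact_force: [-0.2, 0.3, 0.4]
gripper_width: 0.06
```

```bash
python3 plan.py 0.5594 -0.0843 0.014 5.3
```

```text
t 15.10 pos [ 0.5618 -0.0843  0.0161] yaw 5.4 tilt 0.15 F [-0.2  0.3  0.4] w 0.0600 q7 -1.54
delta tool cm [-0.24 -0.03  0.21]
turn deg 0.1
```

Request:
servo_tool:
  motion:
    - [-0.2,0,0.2,0,3]
    - [0,0,0,0,3]
    - [0,0,0,0,3]
    - [0,0,0,0,3]
  force: 25

```text
time_s: 15.5
position: [0.5597, -0.0847, 0.0138]
orientation: [3.138, 0.149, 0.004]
contact_force: [-0.1, 0.5, 7.5]
gripper_width: 0.0394
```

Request:
servo_tool:
  motion:
    - [0,0,-2,0,3]
    - [0,0,-2,0,3]
    - [0,0,-2,0,3]
    - [0,0,-2,0,3]
    - [0,0,0,0,3]

```text
time_s: 16.0
position: [0.5607, -0.0849, 0.0956]
orientation: [3.137, 0.149, 0.01]
contact_force: [-0.8, -0.6, -0.3]
gripper_width: 0.0393
```

```bash
python3 plan.py; python3 look.py h
```

```text
t 16.00 pos [ 0.5607 -0.0849  0.0956] yaw 5.4 tilt 0.37 F [-0.8 -0.6 -0.3] w 0.0393 q7 -1.51
16.1 [ 0.55875781 -0.08489682  0.09227708] [3.13764065e+00 1.48520464e-01 2.35195015e-03] 0.03964027531902628
```

View pics/h_side.png

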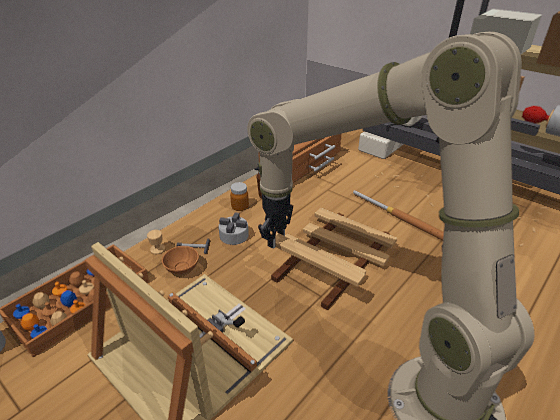

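Run:
```python
from geo import *
for z in (.028,.06,.11): print(z,proj("side",[(.293,-.109,z)]),proj("side",[(.5714,-.083,z)]))
s=cv2.imread('pics/h_side.png');cv2.imwrite('pics/h_z.png',cv2.resize(s[200:320,240:400],None,fx=4,fy=4))
```

```text
0.028 [[358.9895535  300.05439679]] [[274.13703505 258.92094326]]
0.06 [[360.27575887 291.71816668]] [[274.0174825  250.86666497]]
0.11 [[362.37623689 278.12070006]] [[273.82340937 237.78750433]]
```

View pics/h_z.png

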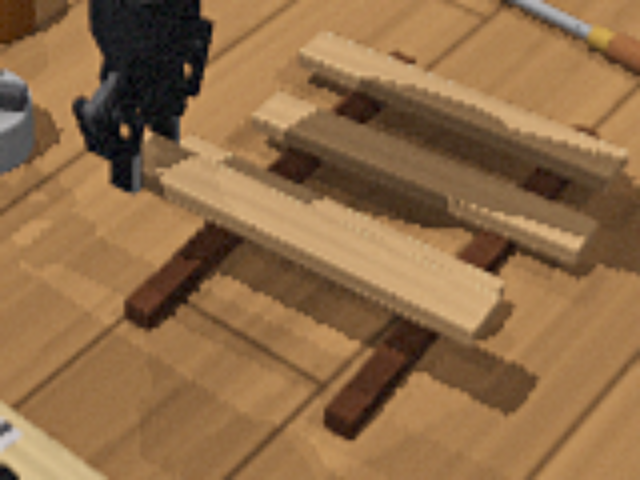

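Request:
servo_tool:
  motion:
    - [0,0,0,0,3]
    - [0,0,0,0,3.9]
    - [0,0,0,0,3.9]
    - [0,0,-4,0,3.9]
    - [0,0,0,0,3.9]
  force: 20

```text
time_s: 16.6
position: [0.561, -0.0848, 0.1358]
orientation: [3.137, 0.149, 0.01]
contact_force: [1.9, 0.3, -1.3]
gripper_width: 0.0395
```

```bash
python3 plan.py; python3 look.py i
python3 - <<'E'
import cv2
s=cv2.imread('pics/i_side.png');cv2.imwrite('pics/i_z.png',cv2.resize(s[180:320,240:400],None,fx=4,fy=4))
E
```

```text
t 16.60 pos [ 0.561  -0.0848  0.1358] yaw 5.4 tilt 0.37 F [ 1.9  0.3 -1.3] w 0.0395 q7 -1.49
16.7 [ 0.5590458  -0.08491316  0.13226644] [3.13781578e+00 1.48325475e-01 2.66914411e-03] 0.03958689197106009
```

View pics/i_z.png

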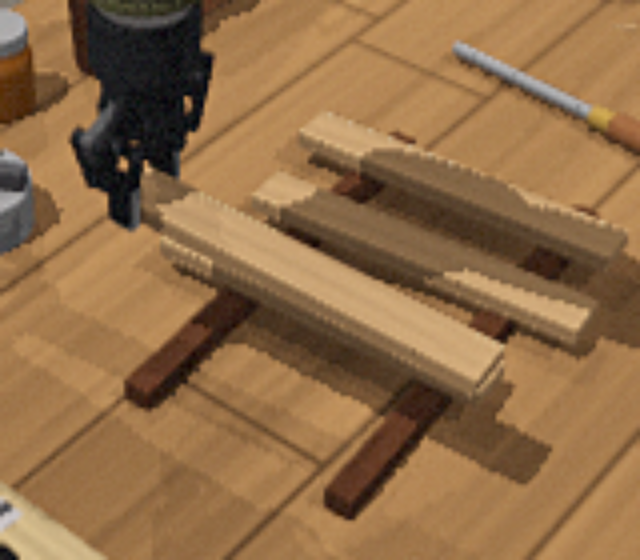

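Request:
servo_tool:
  motion:
    - [0,0,4,0,3.9]
    - [0,0,4,0,3.9]
    - [0,0,0,0,3.9]
    - [0,0,0,0,4.0]
    - [0,0,0,0,4.0]

```text
time_s: 17.2
position: [0.5595, -0.0849, 0.0534]
orientation: [3.138, 0.149, 0.003]
contact_force: [0.1, 0.3, 0.3]
gripper_width: 0.0399
```

```bash
cat > zs.py <<'E'
import sys,cv2,numpy as np
from cell import eyes
x0,y0,w,h=[int(a) for a in sys.argv[2:6]]
n=sys.argv[6] if len(sys.argv)>6 else "side"
s=eyes.grab_frame(n)[:,:,::-1];cv2.imwrite(f"pics/{sys.argv[1]}.png",s.copy());k=min(780/w,580/h)
cv2.imwrite(f"pics/{sys.argv[1]}_z.png",cv2.resize(s[y0:y0+h,x0:x0+w],None,fx=k,fy=k,interpolation=cv2.INTER_CUBIC));print("scale",k)
E
python3 plan.py; python3 zs.py j 240 180 160 140
```

```text
t 17.20 pos [ 0.5595 -0.0849  0.0534] yaw 5.4 tilt 0.11 F [0.1 0.3 0.3] w 0.0399 q7 -1.52
scale 4.142857142857143
```

View pics/j_z.png

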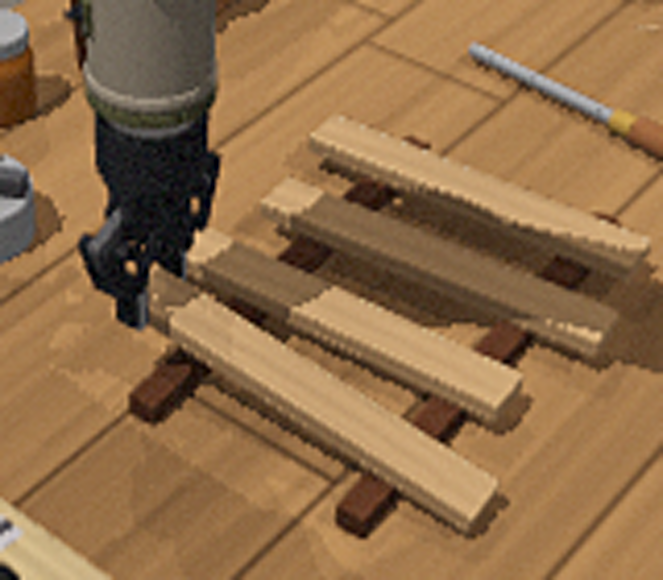

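Request:
servo_tool:
  motion:
    - [0,0,-1,0,4.0]
    - [0,0,-2,0,4.0]
    - [0,0,-2,0,4.0]
    - [0,0,0,0,3.9]

```text
time_s: 17.65
position: [0.5613, -0.085, 0.1066]
orientation: [3.136, 0.148, 0.012]
contact_force: [0.6, -0.6, 0.3]
gripper_width: 0.0393
```

```bash
python3 plan.py; python3 zs.py k 240 180 160 140
```

```text
t 17.65 pos [ 0.5613 -0.085   0.1066] yaw 5.4 tilt 0.45 F [ 0.6 -0.6  0.3] w 0.0393 q7 -1.50
scale 4.142857142857143
```

View pics/k_z.png

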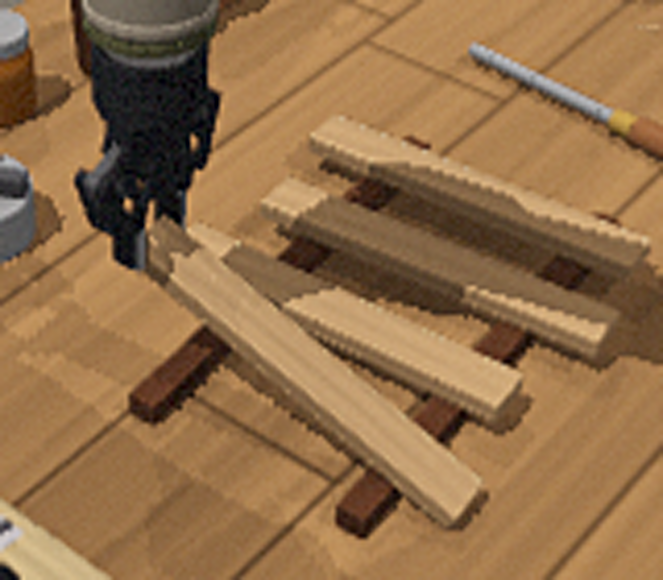

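Request:
servo_tool:
  motion:
    - [0,0,-2,0,4.0]
    - [0,0,-2,0,4.0]
    - [0,0,-2,0,4.0]
    - [0,0,-2,0,4.0]
    - [0,0,-2,0,4.0]

```text
time_s: 18.2
position: [0.5582, -0.0849, 0.2023]
orientation: [-3.138, -0.149, 0.0]
contact_force: [-0.1, -0.0, 0.2]
gripper_width: 0.0399
```

Request:
servo_tool:
  motion:
    - [0,0,-1.5,0,4.0]
    - [0,0,-1.4,0,4.0]
    - [0,0,0,0,4.0]
    - [0,0,0,0,3]
    - [0,0,0,0,3]
  force: 30

```text
time_s: 18.7
position: [0.5579, -0.0849, 0.2295]
orientation: [-3.138, -0.148, 0.003]
contact_force: [-0.6, -0.2, -0.1]
gripper_width: 0.0298
```

```bash
python3 plan.py; python3 zs.py l 200 120 200 180
```

```text
t 18.70 pos [ 0.5579 -0.0849  0.2295] yaw 5.4 tilt 0.10 F [-0.6 -0.2 -0.1] w 0.0298 q7 -1.47
scale 3.2222222222222223
```

View pics/l_z.png

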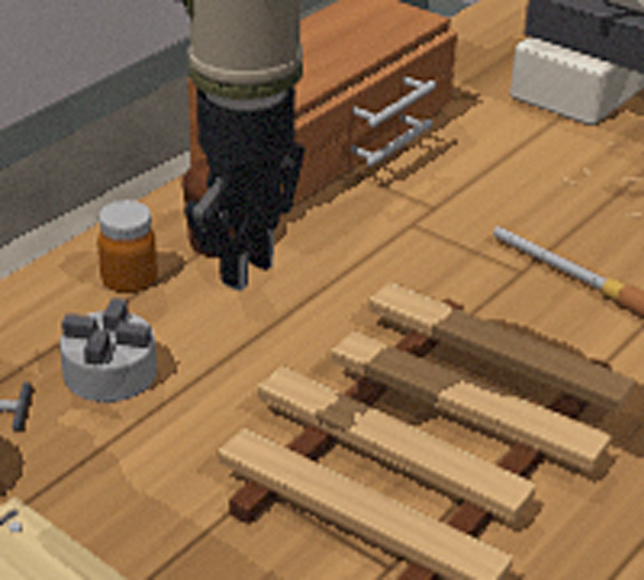

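Run:
```python
import cv2
s=cv2.imread('pics/l.png');cv2.imwrite('pics/l_z2.png',cv2.resize(s[240:310,260:380],None,fx=6,fy=6,interpolation=cv2.INTER_CUBIC))
```

```text
(no output)
```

View pics/l_z2.png

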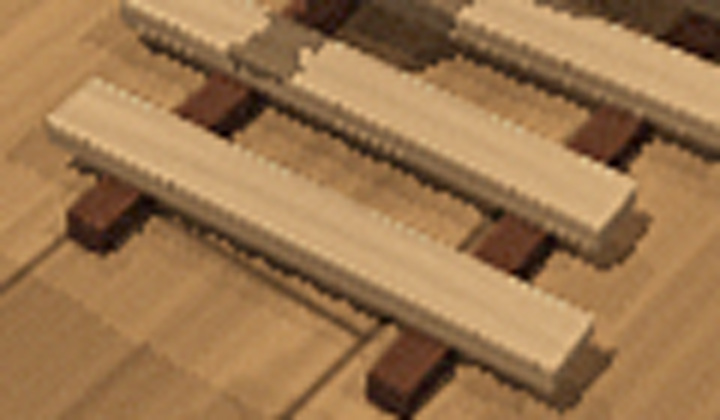

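```bash
python3 - <<'E'
from geo import *
np.set_printoptions(precision=4,suppress=True)
b=np.array([(48,122),(98,80),(592,322),(553,373)])/6+[260,240]-.4
p=onz("side",b,.036);f=p[:2].mean(0);n=p[2:].mean(0);d=f-n
print(p,"far",f,"near",n,np.linalg.norm(d),np.degrees(np.arctan2(d[1],d[0])))
u=d/np.linalg.norm(d);print("grip",f-u*.012)
# systematic check vs original picture
E
python3 plan.py
```

```text
[[ 0.5774 -0.0606  0.036 ]
 [ 0.5789 -0.0999  0.036 ]
 [ 0.3042 -0.1216  0.036 ]
 [ 0.3009 -0.0848  0.036 ]] far [ 0.5781 -0.0803  0.036 ] near [ 0.3025 -0.1032  0.036 ] 0.2765645978950013 4.7525178271750255
grip [ 0.5662 -0.0813  0.036 ]
t 18.75 pos [ 0.5579 -0.0849  0.2295] yaw 5.4 tilt 0.11 F [-0.3  0.9 -0.8] w 0.0298 q7 -1.47
```

Request:
servo_tool:
  motion:
    - [1.0,0,4,0,6]
    - [0,0,4.5,0,6]
    - [0,0,4.5,0,6]
    - [0,0,4.5,0,6]
    - [0,0,0,0,6]

```text
time_s: 19.25
position: [0.5629, -0.0835, 0.0487]
orientation: [-3.135, -0.149, 0.02]
contact_force: [-1.0, 0.5, 0.5]
gripper_width: 0.0599
```

Request:
servo_tool:
  motion:
    - [0,0,3.8,0,6]
    - [0,0,0,0,6]
    - [0,0,0,0,3.8]
    - [0,0,0,0,3.8]
    - [0,0,0,0,3.8]
  force: 20

```text
time_s: 19.75
position: [0.57, -0.0841, 0.0201]
orientation: [3.137, 0.148, 0.006]
contact_force: [-0.5, 0.4, 6.0]
gripper_width: 0.0394
```

```bash
python3 plan.py
```

```text
t 19.75 pos [ 0.57   -0.0841  0.0201] yaw 5.4 tilt 0.21 F [-0.5  0.4  6. ] w 0.0394 q7 -1.55
```

Request:
servo_tool:
  motion:
    - [0,0,-2,0,3.8]
    - [0,0,-2,0,3.8]
    - [0,0,0,0,3.8]
    - [0,0,0,0,4.0]
    - [0,0,0,0,3.8]

```text
time_s: 20.25
position: [0.568, -0.084, 0.0573]
orientation: [-3.138, -0.148, 0.001]
contact_force: [-1.2, -0.5, -0.6]
gripper_width: 0.0391
```

```bash
python3 zs.py m 240 180 160 140
```

```text
scale 4.142857142857143
```

View pics/m_z.png

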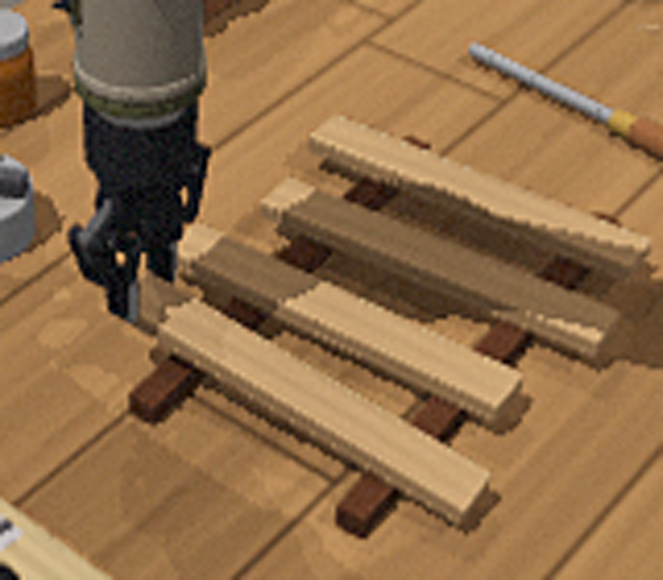

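Request:
servo_tool:
  motion:
    - [0,0,-2,0,3.8]
    - [0,0,-2,0,3.8]
    - [0,0,0,0,4.0]
    - [0,0,0,0,3.8]
    - [0,0,0,0,3.8]

```text
time_s: 20.8
position: [0.5676, -0.0839, 0.0963]
orientation: [-3.138, -0.148, 0.003]
contact_force: [0.6, 0.0, -1.2]
gripper_width: 0.0388
```

Request:
servo_tool:
  motion:
    - [0,0,-2,0,3.8]
    - [0,0,-2,0,3.8]
    - [0,0,0,0,4.0]
    - [0,0,0,0,3.8]
    - [0,0,0,0,3.8]

```text
time_s: 21.3
position: [0.5675, -0.084, 0.1361]
orientation: [-3.138, -0.148, 0.004]
contact_force: [0.6, 0.2, -0.3]
gripper_width: 0.0393
```

```bash
python3 plan.py; python3 zs.py n 240 160 160 140
```

```text
t 21.30 pos [ 0.5675 -0.084   0.1361] yaw 5.4 tilt 0.14 F [ 0.6  0.2 -0.3] w 0.0393 q7 -1.50
scale 4.142857142857143
```

View pics/n_z.png

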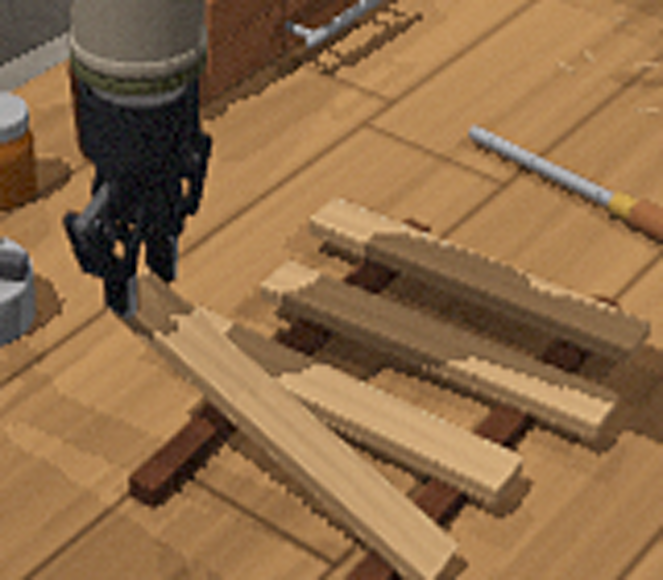

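Request:
servo_tool:
  motion:
    - [0,0,-2,0,3.8]
    - [0,0,-2,0,3.8]
    - [0,0,0,0,4.0]
    - [0,0,0,0,3.8]
    - [0,0,0,0,3.8]

```text
time_s: 21.85
position: [0.5677, -0.084, 0.1762]
orientation: [-3.138, -0.148, 0.003]
contact_force: [-0.0, 0.2, -0.3]
gripper_width: 0.0382
```

```bash
python3 plan.py; python3 zs.py o 240 140 160 170
```

```text
t 21.85 pos [ 0.5677 -0.084   0.1762] yaw 5.4 tilt 0.12 F [-0.   0.2 -0.3] w 0.0382 q7 -1.49
scale 3.411764705882353
```

View pics/o_z.png

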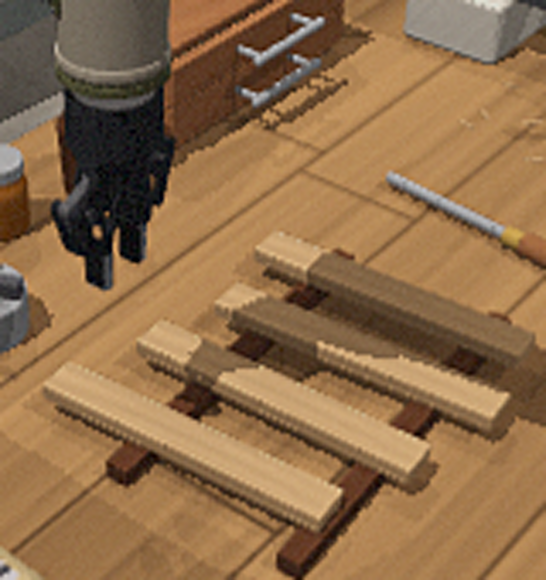

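```bash
cat > sb.py <<'E'
from geo import *
import sys
# side-view board top corners: L-far, R-far, R-near, L-near in full px
def board(px,z=.036):
    p=onz("side",px,z);p=p+[.005,-.005,0]
    f=p[:2].mean(0);n=p[2:].mean(0);d=f-n;u=d/np.linalg.norm(d);c=(f+n)/2
    f=c+u*.14
    print("far",f.round(4),"c",c.round(4),"len",round(np.linalg.norm(d),4),"yaw",np.degrees(np.arctan2(d[1],d[0])).round(1),"grip15",(f-u*.015).round(4))
E
python3 - <<'E'
from sb import *
s=cv2.imread('pics/o.png');cv2.imwrite('pics/o_z2.png',cv2.resize(s[235:305,245:365],None,fx=6,fy=6,interpolation=cv2.INTER_CUBIC))
s=cv2.imread('pics/a_side.png');cv2.imwrite('pics/a_z2.png',cv2.resize(s[250:320,260:380],None,fx=6,fy=6,interpolation=cv2.INTER_CUBIC))
E
```

```text
(no output)
```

View pics/o_z2.png

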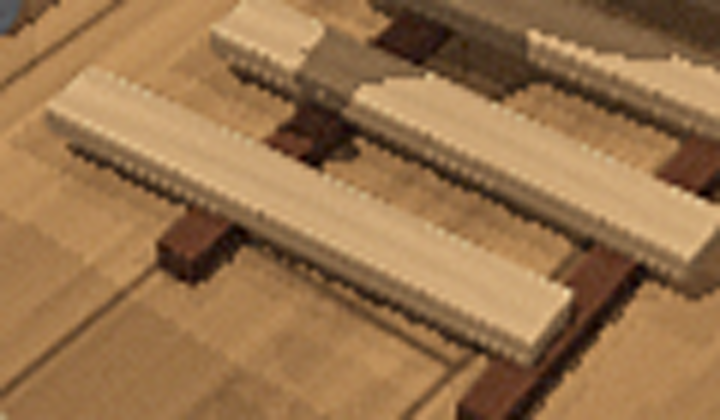

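View pics/a_z2.png

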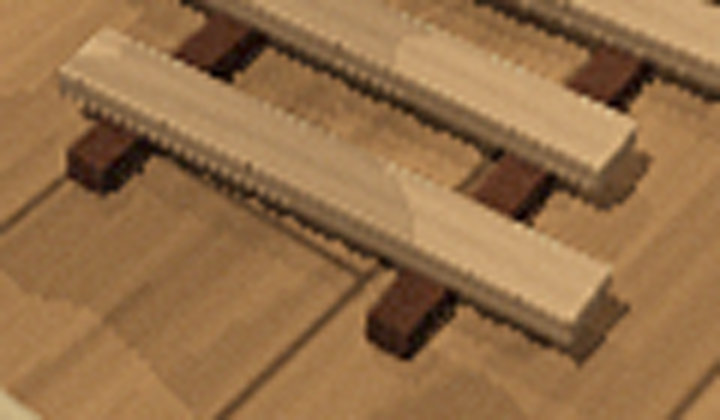

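Run:
```python
from sb import *
A=np.array([(62,72),(108,30),(610,268),(575,322)])/6+[260,250]-.4
O=np.array([(47,108),(95,67),(573,290),(528,350)])/6+[245,235]-.4
board(A);board(O)
for zf,zn in ((.036,.036),(.05,.025),(.045,.02),(.04,.016)):
    f=onz("side",O[:2],zf).mean(0);n=onz("side",O[2:],zn).mean(0);print(zf,zn,f,n,np.linalg.norm(f-n))
print(onz("side",np.array([(640,262),(460,405),(265,125),(160,250)])/6+[245,235],.02))
```

```text
far [ 0.5755 -0.0835  0.036 ] c [ 0.4361 -0.0969  0.036 ] len 0.2766 yaw 5.5 grip15 [ 0.5606 -0.0849  0.036 ]
far [ 0.642  -0.0793  0.036 ] c [ 0.5026 -0.0921  0.036 ] len 0.2765 yaw 5.2 grip15 [ 0.627  -0.0806  0.036 ]
0.036 0.036 [ 0.63523748 -0.07442096  0.036     ] [ 0.35988979 -0.09971856  0.036     ] 0.27650735865944254
0.05 0.025 [ 0.6239598  -0.06308405  0.05      ] [ 0.36525797 -0.10894703  0.025     ] 0.2639224349167608
0.045 0.02 [ 0.62798755 -0.06713295  0.045     ] [ 0.36769805 -0.1131418   0.02      ] 0.2655041125664335
0.04 0.016 [ 0.63201529 -0.07118184  0.04      ] [ 0.36965012 -0.1164976   0.016     ] 0.26732938362620684
[[ 0.35524329 -0.17095792  0.02      ]
 [ 0.36705974 -0.04313057  0.02      ]
 [ 0.55160428 -0.12957153  0.02      ]
 [ 0.53323147 -0.02845903  0.02      ]]
```

Request:
servo_tool:
  motion:
    - [4.8,-0.3,0,0,6]
    - [0.6,0,4,0,6]
    - [0,0,4.5,0,6]
    - [0,0,2,0,6]
    - [0,0,0,0,6]

```text
time_s: 22.4
position: [0.6185, -0.0756, 0.0676]
orientation: [-3.136, -0.149, 0.014]
contact_force: [-0.3, -0.3, 0.1]
gripper_width: 0.0602
```

Request:
servo_tool:
  motion:
    - [0,0,0,0,6]

```text
time_s: 22.5
position: [0.6218, -0.0758, 0.0726]
orientation: [-3.138, -0.148, 0.001]
contact_force: [0.8, -0.9, 1.0]
gripper_width: 0.0602
```

```bash
python3 plan.py 0.622 -0.081 0.009 5.3
```

```text
t 22.50 pos [ 0.6218 -0.0758  0.0726] yaw 5.4 tilt 0.05 F [ 0.8 -0.9  1. ] w 0.0602 q7 -1.55
delta tool cm [-0.02  0.53  6.36]
turn deg 0.1
```

Request:
servo_tool:
  motion:
    - [0,0.5,3.2,0,6]
    - [0,0,3.2,0,6]
    - [0,0,0,0,6]
    - [0,0,0,0,3.8]
    - [0,0,0,0,3.8]

```text
time_s: 23.0
position: [0.6242, -0.0807, 0.0116]
orientation: [3.138, 0.149, 0.006]
contact_force: [-0.1, -0.3, 0.0]
gripper_width: 0.0392
```

Request:
servo_tool:
  motion:
    - [0,0,0,0,3.8]
    - [0,0,-1.5,0,3.8]
    - [0,0,-2,0,3.8]
    - [0,0,0,0,3.97]
    - [0,0,0,0,3.97]

```text
time_s: 23.5
position: [0.623, -0.0809, 0.0451]
orientation: [3.138, 0.148, 0.003]
contact_force: [0.2, -0.5, -1.7]
gripper_width: 0.0399
```

```bash
python3 plan.py; python3 zs.py p 230 160 160 140
```

```text
t 23.50 pos [ 0.623  -0.0809  0.0451] yaw 5.4 tilt 0.13 F [ 0.2 -0.5 -1.7] w 0.0399 q7 -1.56
scale 4.142857142857143
```

View pics/p_z.png

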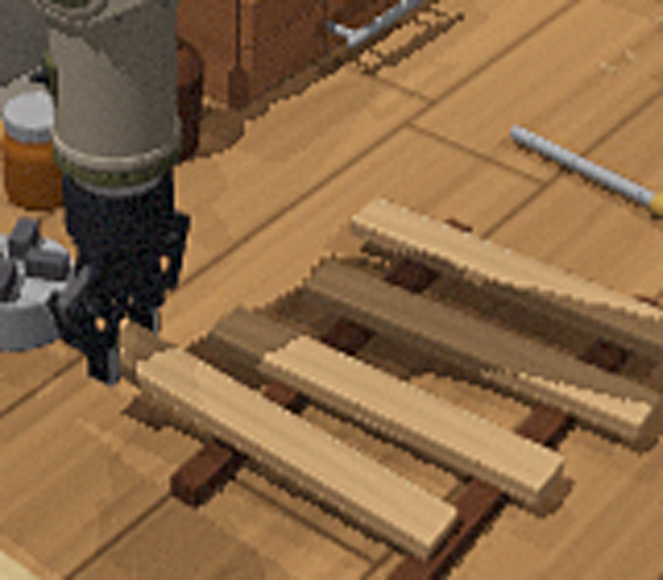

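Request:
servo_tool:
  motion:
    - [0,0,0,0,3.8]
    - [0,0,-1.5,0,3.8]
    - [0,0,-2,0,3.8]
    - [0,0,0,0,3.97]
    - [0,0,0,0,3.97]

```text
time_s: 24.05
position: [0.6226, -0.0808, 0.0792]
orientation: [3.138, 0.148, 0.002]
contact_force: [0.5, -1.1, -1.7]
gripper_width: 0.0398
```

Request:
servo_tool:
  motion:
    - [0,0,0,0,3.8]
    - [0,0,-1.5,0,3.8]
    - [0,0,-2,0,3.8]
    - [0,0,0,0,3.97]
    - [0,0,0,0,3.8]

```text
time_s: 24.55
position: [0.6226, -0.0808, 0.1142]
orientation: [3.138, 0.149, 0.002]
contact_force: [0.5, -0.5, -1.4]
gripper_width: 0.0393
```

```bash
python3 plan.py; python3 zs.py q 230 160 160 140
```

```text
t 24.55 pos [ 0.6226 -0.0808  0.1142] yaw 5.4 tilt 0.06 F [ 0.5 -0.5 -1.4] w 0.0393 q7 -1.53
scale 4.142857142857143
```

View pics/q_z.png

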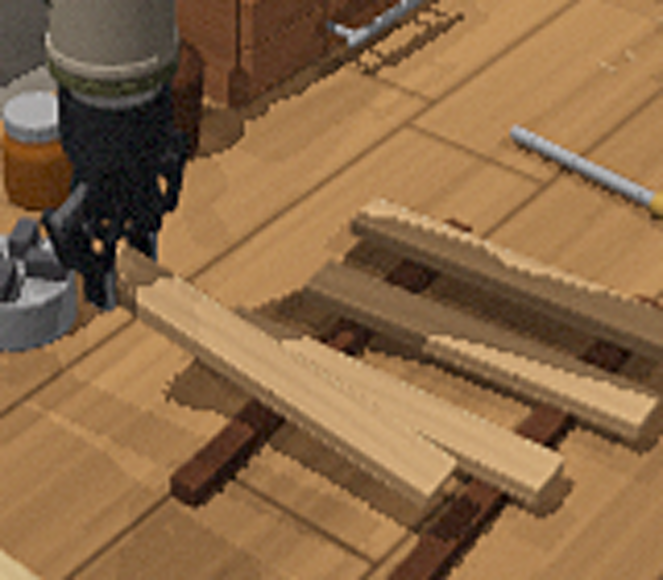

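Request:
servo_tool:
  motion:
    - [0,0,0,0,3.98]
    - [0,0,0,0,3.98]
    - [0,0,0,0,3.98]
    - [0,0,0,0,3.8]

```text
time_s: 25.0
position: [0.6221, -0.0808, 0.1133]
orientation: [-3.138, -0.148, 0.001]
contact_force: [0.2, -0.2, -0.9]
gripper_width: 0.0397
```

```bash
python3 plan.py; python3 zs.py r 230 160 160 140
```

```text
t 25.00 pos [ 0.6221 -0.0808  0.1133] yaw 5.4 tilt 0.04 F [ 0.2 -0.2 -0.9] w 0.0397 q7 -1.53
scale 4.142857142857143
```

View pics/r_z.png

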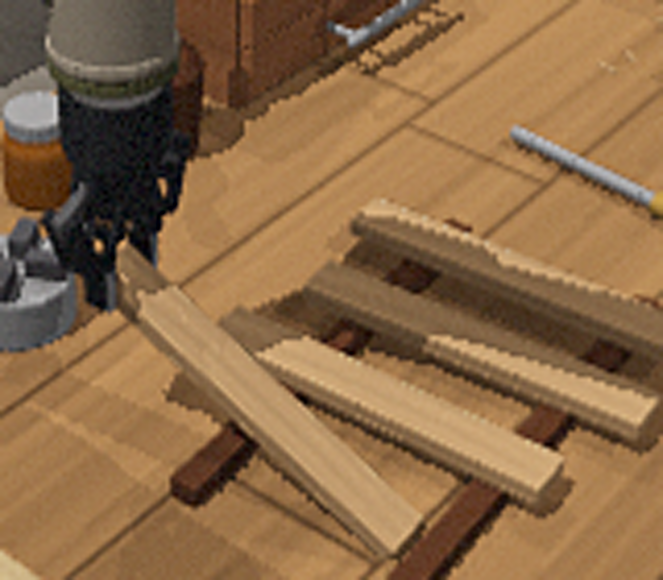

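Request:
servo_tool:
  motion:
    - [0,0,-2,0,3.8]
    - [0,0,-2,0,3.8]
    - [0,0,0,0,3.98]
    - [0,0,0,0,3.98]
    - [0,0,0,0,3.8]

```text
time_s: 25.55
position: [0.6222, -0.0808, 0.1529]
orientation: [-3.138, -0.149, 0.001]
contact_force: [1.6, -0.4, 1.5]
gripper_width: 0.0394
```

Request:
servo_tool:
  motion:
    - [0,0,-2,0,3.8]
    - [0,0,-2,0,3.8]
    - [0,0,0,0,3.98]
    - [0,0,0,0,3.98]
    - [0,0,0,0,3.8]

```text
time_s: 26.05
position: [0.6215, -0.0809, 0.1918]
orientation: [-3.138, -0.148, 0.004]
contact_force: [-0.5, -0.4, -1.5]
gripper_width: 0.0399
```

```bash
python3 plan.py; python3 zs.py s 230 120 160 180
```

```text
t 26.05 pos [ 0.6215 -0.0809  0.1918] yaw 5.4 tilt 0.15 F [-0.5 -0.4 -1.5] w 0.0399 q7 -1.51
scale 3.2222222222222223
```

View pics/s_z.png

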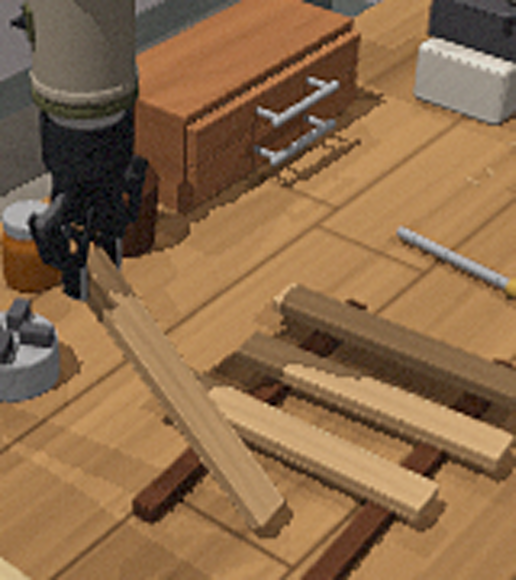

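Request:
servo_tool:
  motion:
    - [0,0,-2,0,3.8]
    - [0.5,0,-2,0,3.8]
    - [0,0,0,0,3.98]
    - [0,0,0,0,3.98]
    - [0,0,0,0,3.8]

```text
time_s: 26.6
position: [0.6265, -0.0804, 0.2319]
orientation: [-3.138, -0.148, 0.004]
contact_force: [0.7, 0.0, -1.5]
gripper_width: 0.0395
```

```bash
python3 plan.py; python3 zs.py t 230 120 160 180
```

```text
t 26.60 pos [ 0.6265 -0.0804  0.2319] yaw 5.4 tilt 0.15 F [ 0.7  0.  -1.5] w 0.0395 q7 -1.51
scale 3.2222222222222223
```

View pics/t_z.png

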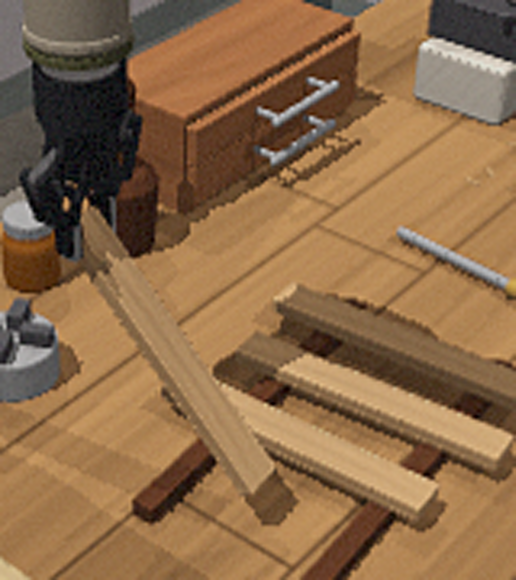

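Request:
servo_tool:
  motion:
    - [0,0,0,0,3.98]
    - [0,0,0,0,3.98]
    - [0,0,0,0,3.98]
    - [0,0,0,0,3.98]
    - [0,0,0,0,3.6]
  force: 30

```text
time_s: 27.15
position: [0.6273, -0.0803, 0.2337]
orientation: [-3.138, -0.148, -0.0]
contact_force: [0.0, 0.3, -0.6]
gripper_width: 0.0395
```

```bash
python3 plan.py; python3 zs.py u 230 120 160 180
```

```text
t 27.15 pos [ 0.6273 -0.0803  0.2337] yaw 5.4 tilt 0.00 F [ 0.   0.3 -0.6] w 0.0395 q7 -1.51
scale 3.2222222222222223
```

View pics/u_z.png

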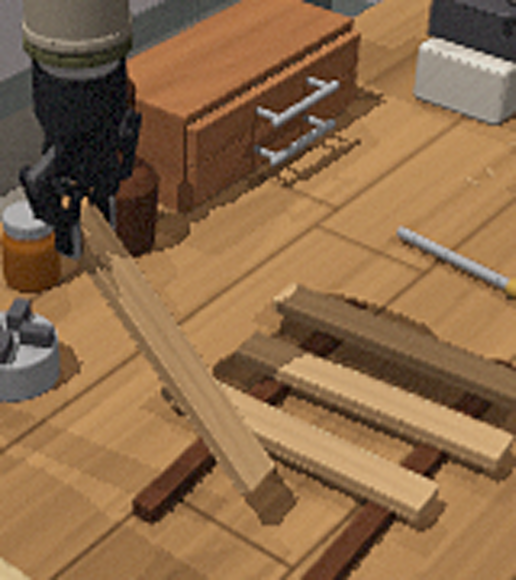

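```bash
cat > tilt.py <<'E'
from plan import *
def foot(px,off=0.0):
    s,Rm,yaw=st();P=s["position"];a=np.radians(yaw);u=np.array([np.cos(a),np.sin(a),0]);n=np.array([-np.sin(a),np.cos(a),0])
    e,r=ray("side",[px]);r=r[0];t=((P+[-.003,.005,0]+n*off-e)@n)/(r@n);X=e+t*r
    d=(X-P)@u;print("foot pt",X.round(4),"along",d.round(4),"z",X[2].round(4));return d,X[2]
E
python3 - <<'E'
from tilt import *
sc=3.222
# left side face bottom corners lie at +20mm along n
for q in ((248,492),(222,418)): foot(np.array(q)/sc+[230,120],.02)
for q in ((274,468),): foot(np.array(q)/sc+[230,120],-.02)
E
```

```text
foot pt [ 0.4413 -0.0726  0.0616] along -0.1844 z 0.0616
foot pt [ 0.4697 -0.0699  0.1314] along -0.156 z 0.1314
foot pt [ 0.4434 -0.1126  0.0597] along -0.1861 z 0.0597
```

Request:
servo_tool:
  motion:
    - [0,0,0,0,3.99]
    - [0,0,0,0,3.99]
    - [0,0,0,0,3.8]
  force: 20

```text
time_s: 27.5
position: [0.6274, -0.0803, 0.2337]
orientation: [-3.138, -0.149, -0.0]
contact_force: [-0.8, -0.0, -1.9]
gripper_width: 0.0394
```

```bash
python3 zs.py v 230 120 160 180
```

```text
scale 3.2222222222222223
```

View pics/v_z.png

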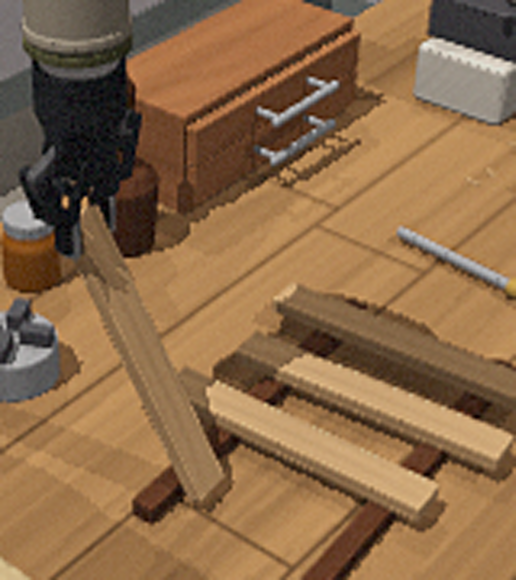

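Run:
```python
from tilt import *
sc=3.222
foot(np.array((188,502))/sc+[230,120],.02)
foot(np.array((224,476))/sc+[230,120],-.02)
foot(np.array((80,250))/sc+[230,120],.02)
```

```text
foot pt [ 0.5027 -0.0668  0.0143] along -0.1228 z 0.0143
foot pt [ 0.4942 -0.1078  0.0219] along -0.1351 z 0.0219
foot pt [ 0.6142 -0.0562  0.2451] along -0.0109 z 0.2451
```

Request:
servo_tool:
  motion:
    - [0,0,-2,0,3.8]
    - [0,0,0,0,3.8]
    - [0,0,0,0,3.99]
    - [0,0,0,0,3.99]
    - [0,0,0,0,3.7]
  force: 20

```text
time_s: 28.05
position: [0.627, -0.0804, 0.2528]
orientation: [-3.138, -0.148, 0.002]
contact_force: [0.1, 0.2, -1.1]
gripper_width: 0.0397
```

```bash
python3 zs.py w 230 120 160 180
```

```text
scale 3.2222222222222223
```

View pics/w_z.png

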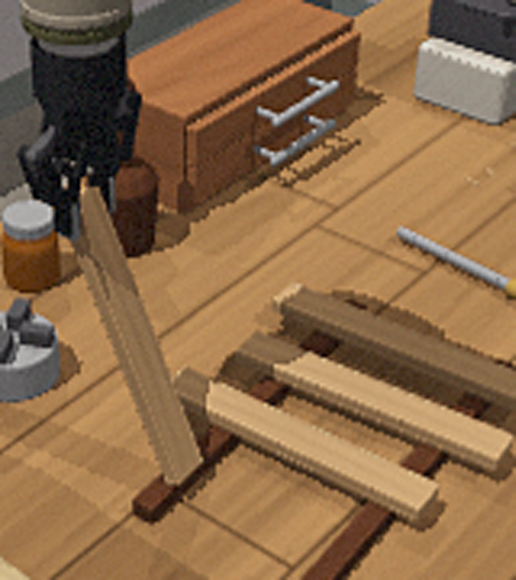

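Run:
```python
from tilt import *
sc=3.222
foot(np.array((166,482))/sc+[230,120],.02)
foot(np.array((204,456))/sc+[230,120],-.02)
foot(np.array((74,232))/sc+[230,120],.02)
```

```text
foot pt [ 0.5267 -0.0645  0.0257] along -0.0984 z 0.0257
foot pt [ 0.5162 -0.1057  0.0348] along -0.1127 z 0.0348
foot pt [ 0.6197 -0.0557  0.2611] along -0.005 z 0.2611
```

Request:
servo_tool:
  motion:
    - [0,0,0,0,3.99]
    - [0,0,0,0,3.99]
    - [0,0,0,0,3.6]
    - [0,0,0,0,3.6]
  force: 30

```text
time_s: 28.5
position: [0.6273, -0.0804, 0.2536]
orientation: [-3.138, -0.148, 0.0]
contact_force: [-0.3, 0.0, -0.8]
gripper_width: 0.0396
```

```bash
python3 zs.py x 230 120 160 180;python3 plan.py
```

```text
scale 3.2222222222222223
t 28.55 pos [ 0.6273 -0.0804  0.2537] yaw 5.4 tilt 0.00 F [-0.3  0.6 -1.7] w 0.0397 q7 -1.51
```

View pics/x_z.png

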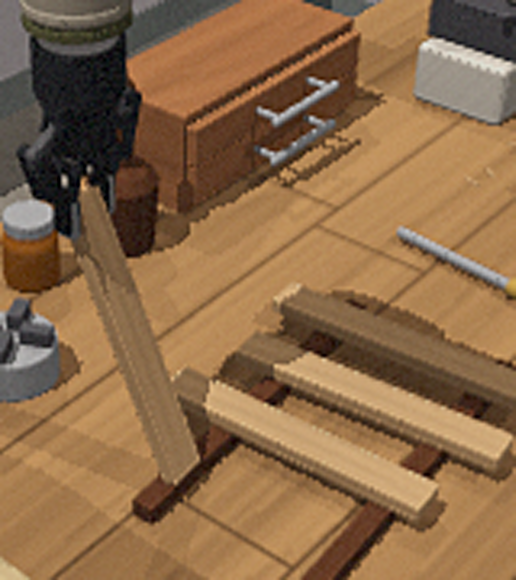

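Request:
servo_tool:
  motion:
    - [0.28,-2.99,-1.5,-8.34,3.6]
    - [0.71,-2.91,-1.5,-8.34,3.6]
    - [1.13,-2.78,-1.5,-8.34,3.6]
    - [1.52,-2.59,-1.5,-8.34,3.6]
    - [1.88,-2.34,-1.5,-8.34,3.6]

```text
time_s: 29.05
position: [0.6271, 0.0707, 0.3295]
orientation: [2.876, 1.264, 0.001]
contact_force: [1.5, -0.5, -0.8]
gripper_width: 0.0396
```

Request:
servo_tool:
  motion:
    - [2.2,-2.04,-1,-8.34,3.6]
    - [2.47,-1.7,-1,-8.34,3.6]
    - [2.69,-1.32,0,-8.34,3.6]
    - [2.85,-0.92,0,-8.34,3.6]
    - [2.96,-0.5,0,-8.34,3.6]

```text
time_s: 29.55
position: [0.6273, 0.2206, 0.3489]
orientation: [2.238, 2.204, 0.001]
contact_force: [0.7, -0.4, -1.6]
gripper_width: 0.0398
```

Request:
servo_tool:
  motion:
    - [0,0,0,0,3.6]

```text
time_s: 29.65
position: [0.6254, 0.2252, 0.348]
orientation: [-2.228, -2.209, -0.001]
contact_force: [-0.1, -0.4, -0.6]
gripper_width: 0.0395
```

```bash
python3 plan.py .6463 .3115 .35 88.8; python3 look.py y
```

```text
t 29.65 pos [0.6254 0.2252 0.348 ] yaw 89.5 tilt 0.20 F [-0.1 -0.4 -0.6] w 0.0395 q7 -0.59
delta tool cm [ 8.65  2.02 -0.18]
turn deg 0.7
29.75 [0.6269991  0.22050006 0.34839273] [-2.24305780e+00 -2.19878845e+00  3.26804949e-04] 0.039486034106424976
```

View pics/y_side.png

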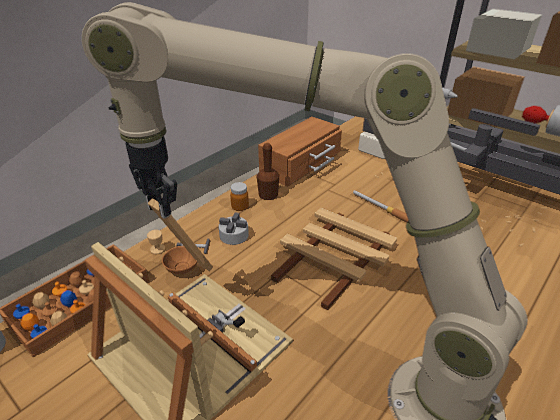

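View pics/y_top.png

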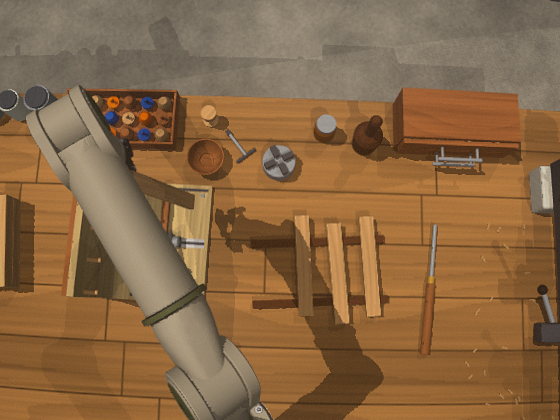

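Run:
```python
import cv2,numpy as np
t=cv2.imread('pics/y_top.png');s=cv2.imread('pics/y_side.png')
cv2.imwrite('pics/y_z.png',np.hstack([cv2.resize(t[150:230,120:220],(390,312),interpolation=cv2.INTER_CUBIC),cv2.resize(s[190:290,130:230],(390,390),interpolation=cv2.INTER_CUBIC)[:312] if 0 else cv2.resize(s[195:275,130:230],(390,312),interpolation=cv2.INTER_CUBIC)]))
```

```text
(no output)
```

View pics/y_z.png

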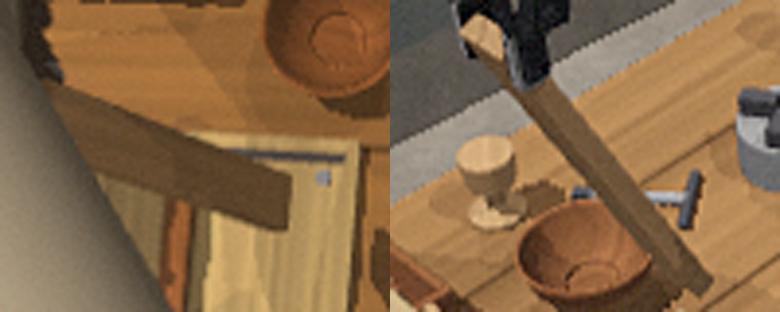

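```bash
python3 - <<'E'
from geo import *
for z in (.09,.11): print(onz("top",np.array([(292,176),(288,231)])/3.9+[120,150]-.4,z))
E
python3 plan.py
```

```text
[[0.65182079 0.11995784 0.09      ]
 [0.61247941 0.12034244 0.09      ]]
[[0.64769893 0.11661952 0.11      ]
 [0.60892962 0.11699853 0.11      ]]
t 29.75 pos [0.627  0.2205 0.3484] yaw 88.9 tilt 0.04 F [-0.7 -0.7 -1.3] w 0.0395 q7 -0.60
```

```bash
python3 plan.py .6467 .3275 .33 88.8
```

```text
t 29.75 pos [0.627  0.2205 0.3484] yaw 88.9 tilt 0.04 F [-0.7 -0.7 -1.3] w 0.0395 q7 -0.60
delta tool cm [10.74  1.76  1.84]
turn deg 0.1
```

Request:
servo_tool:
  motion:
    - [3.5,0.6,0,0,3.6]
    - [3.5,0.6,0,0,3.6]
    - [2.5,0.6,0.5,0,3.6]
    - [1,0,1,0,3.6]
    - [0,0,0,0,3.6]

```text
time_s: 30.25
position: [0.647, 0.3246, 0.3312]
orientation: [-2.243, -2.198, 0.005]
contact_force: [0.4, -0.9, -1.8]
gripper_width: 0.0396
```

Request:
servo_tool:
  motion:
    - [0,0,0,0,3.6]

```text
time_s: 30.35
position: [0.648, 0.3222, 0.3337]
orientation: [2.246, 2.195, -0.001]
contact_force: [0.0, -0.9, -1.2]
gripper_width: 0.0392
```

```bash
python3 plan.py .6467 .3275 .33 88.8; python3 look.py y2
```

```text
t 30.35 pos [0.648  0.3222 0.3337] yaw 88.7 tilt 0.07 F [ 0.  -0.9 -1.2] w 0.0392 q7 -0.70
delta tool cm [ 0.52 -0.14  0.37]
turn deg -0.1
30.45 [0.64830892 0.32189361 0.33483095] [2.24679405e+00 2.19373513e+00 1.53632379e-03] 0.03952303522788355
```

View pics/y2_side.png

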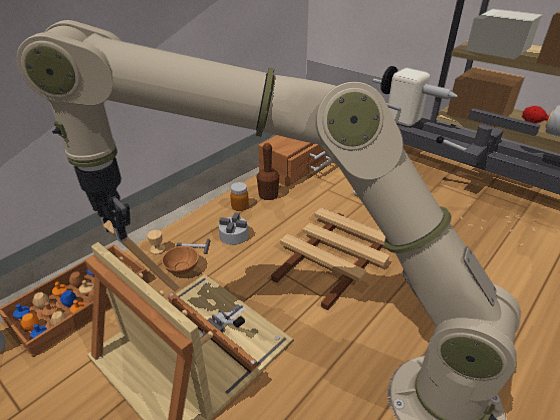

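View pics/y2_top.png

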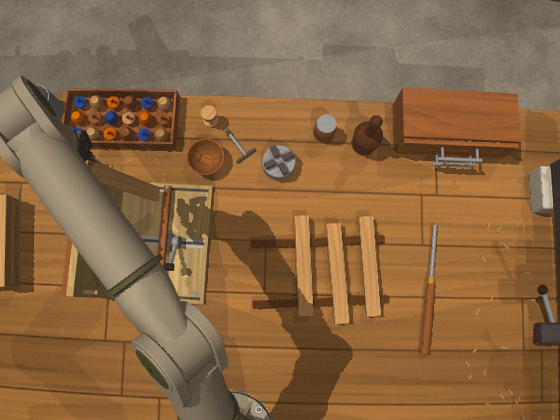

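Request:
servo_tool:
  motion:
    - [0.6,-0.1,0,0,3.6]
    - [0,0,0,0,3.6]
    - [0,0,2,0,3.6]
    - [0,0,2,0,3.6]
    - [0,0,0,0,3.6]

```text
time_s: 30.95
position: [0.6459, 0.3293, 0.2907]
orientation: [-2.244, -2.198, 0.007]
contact_force: [0.1, -0.3, -1.9]
gripper_width: 0.0394
```

Request:
servo_tool:
  motion:
    - [0,0,0,0,3.6]

```text
time_s: 31.05
position: [0.6465, 0.3298, 0.2941]
orientation: [2.245, 2.198, -0.001]
contact_force: [0.7, 0.7, -0.1]
gripper_width: 0.0397
```

```bash
python3 plan.py .6467 .3275 .245 88.8; python3 look.py y3;python3 - <<'E'
import cv2,numpy as np
t=cv2.imread('pics/y3_top.png');s=cv2.imread('pics/y3_side.png')
cv2.imwrite('pics/y3_z.png',np.hstack([cv2.resize(t[150:250,60:220],(640,400),interpolation=cv2.INTER_CUBIC)[:, 240:],cv2.resize(s[200:300,80:180],(400,400),interpolation=cv2.INTER_CUBIC)]))
E
```

```text
t 31.05 pos [0.6465 0.3298 0.2941] yaw 88.8 tilt 0.03 F [ 0.7  0.7 -0.1] w 0.0397 q7 -0.73
delta tool cm [-0.23  0.02  4.91]
turn deg 0.0
31.15 [0.64685857 0.330381   0.29533476] [2.24443543 2.19791169 0.00323269] 0.03936383772959117
```

View pics/y3_z.png

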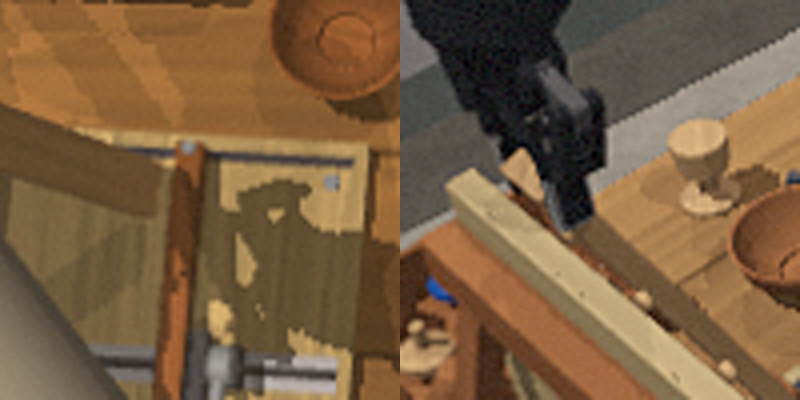

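Request:
servo_tool:
  motion:
    - [0.15,0,1.5,0,3.6]
    - [0,0,1.5,0,3.6]
    - [0,0,1,0,3.6]
    - [0,0,0.5,0,3.6]
    - [0,0,0,0,3.6]

```text
time_s: 31.65
position: [0.6468, 0.3308, 0.2483]
orientation: [2.245, 2.197, -0.002]
contact_force: [-0.1, -3.8, -4.1]
gripper_width: 0.0396
```

Request:
servo_tool:
  motion:
    - [0,0,0,0,3.6]

```text
time_s: 31.75
position: [0.6468, 0.3308, 0.2483]
orientation: [2.245, 2.197, -0.002]
contact_force: [0.8, -6.0, -4.0]
gripper_width: 0.0394
```

```bash
python3 plan.py .6467 .3275 .245 88.8; python3 look.py y4;python3 - <<'E'
import cv2,numpy as np
t=cv2.imread('pics/y4_top.png');s=cv2.imread('pics/y4_side.png')
cv2.imwrite('pics/y4_z.png',np.hstack([cv2.resize(t[150:250,60:220],(640,400),interpolation=cv2.INTER_CUBIC)[:, 240:],cv2.resize(s[220:320,100:200],(400,400),interpolation=cv2.INTER_CUBIC)]))
E
```

```text
t 31.75 pos [0.6468 0.3308 0.2483] yaw 88.8 tilt 0.09 F [ 0.8 -6.  -4. ] w 0.0394 q7 -0.74
delta tool cm [-0.33 -0.    0.33]
turn deg -0.0
31.85 [0.64683181 0.33075633 0.24834339] [ 2.24486739  2.19682239 -0.0024451 ] 0.03931556135823794
```

View pics/y4_z.png

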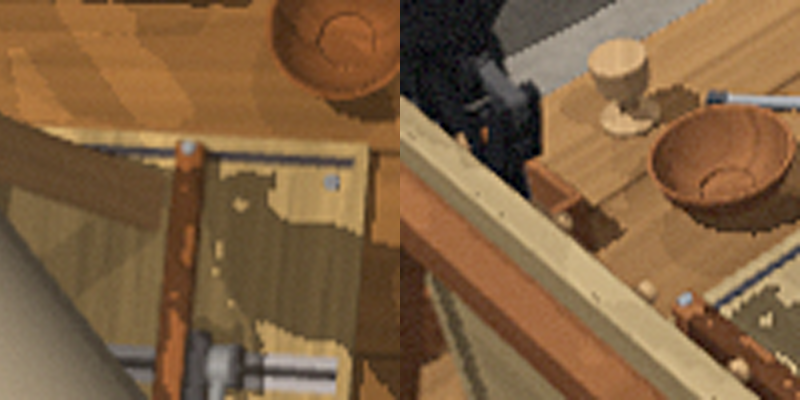

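Request:
servo_tool:
  motion:
    - [0,0,0,0,4.3]
    - [0,0,0,0,5]
    - [0,0,0,0,5.4]
    - [0,0,0,0,5.4]
    - [0,0,-1,0,5.4]

```text
time_s: 32.35
position: [0.6463, 0.3313, 0.2577]
orientation: [-2.244, -2.198, 0.004]
contact_force: [0.2, -0.4, -0.7]
gripper_width: 0.0539
```

Request:
servo_tool:
  motion:
    - [0,0,-3,0,5.4]
    - [0,0,-4,0,5.4]
    - [-3,0,-2,0,5.4]
    - [-4.5,0,0,0,6]
    - [-4.5,0,0,0,6]

```text
time_s: 32.85
position: [0.6436, 0.2135, 0.3511]
orientation: [-2.239, -2.203, -0.008]
contact_force: [0.8, -0.0, 0.6]
gripper_width: 0.06
```

Request:
servo_tool:
  motion:
    - [-4.5,0,0,8.3,6]
    - [-4.5,0,0,8.3,6]

```text
time_s: 33.05
position: [0.6359, 0.1221, 0.35]
orientation: [-2.541, -1.846, -0.005]
contact_force: [0.6, -0.4, -0.2]
gripper_width: 0.0598
```

```bash
python3 plan.py; python3 look.py z
```

```text
t 33.05 pos [0.6359 0.1221 0.35  ] yaw 72.0 tilt 0.18 F [ 0.6 -0.4 -0.2] w 0.0598 q7 -0.72
33.15 [0.63698593 0.11526778 0.35113117] [2.54791818 1.83089843 0.00330575] 0.06022287767335501
```

View pics/z_top.png

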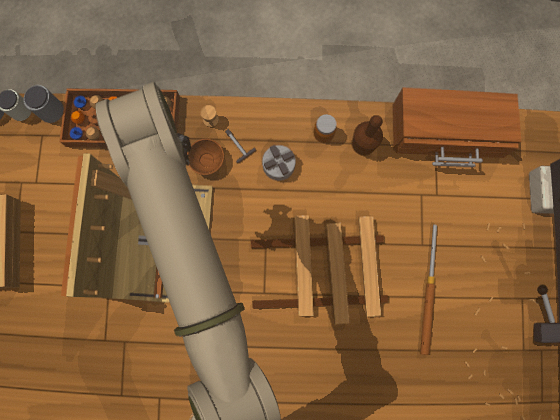

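View pics/z_side.png

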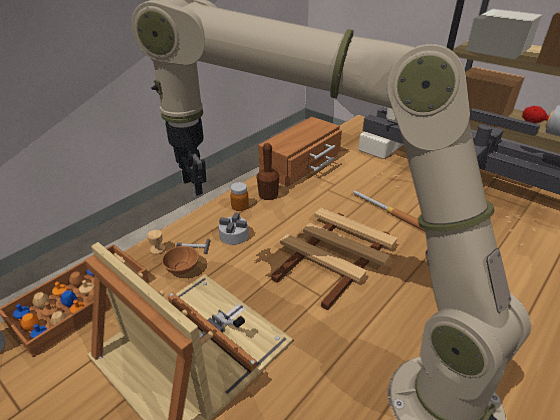

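Request:
servo_tool:
  motion:
    - [-3.41,1.15,2,8.45,6]
    - [-3.21,1.63,2,8.45,6]
    - [-2.93,2.09,2,8.45,6]
    - [-2.59,2.5,2,8.45,6]
    - [-2.2,2.85,2,8.45,6]

```text
time_s: 33.65
position: [0.6389, -0.0572, 0.2498]
orientation: [-3.036, -0.807, -0.005]
contact_force: [0.3, 0.0, -0.1]
gripper_width: 0.0599
```

Request:
servo_tool:
  motion:
    - [-1.75,3.15,2,8.45,6]
    - [-1.27,3.37,2,8.45,6]
    - [-0.76,3.52,2,8.45,6]
    - [0,0,0,0,6]
    - [0,0,0,0,6]

```text
time_s: 34.15
position: [0.6405, -0.1653, 0.1892]
orientation: [-3.138, -0.128, -0.001]
contact_force: [-0.2, 1.6, 0.9]
gripper_width: 0.06
```

```bash
python3 plan.py .598 -.179 .009 3.8; python3 look.py aa
```

```text
t 34.15 pos [ 0.6405 -0.1653  0.1892] yaw 4.7 tilt 0.08 F [-0.2  1.6  0.9] w 0.0600 q7 -1.40
delta tool cm [-4.36  1.04 18.01]
turn deg 0.9
34.25 [ 0.64125474 -0.16301137  0.19027403] [-3.13747355 -0.13321898 -0.00448545] 0.060237150177378525
```

View pics/aa_top.png

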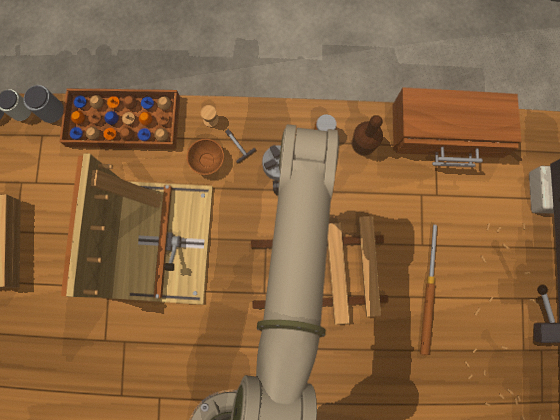

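View pics/aa_side.png

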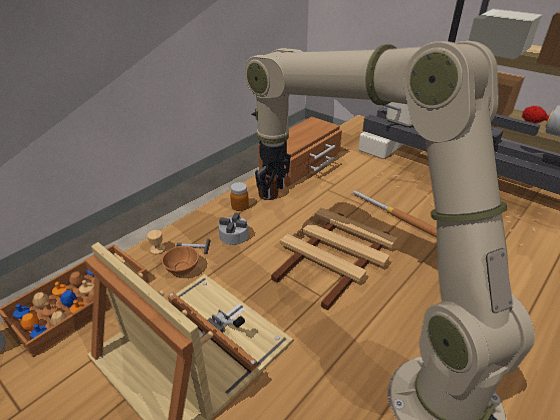

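Run:
```python
from geo import *
t=cv2.imread('pics/aa_top.png');s=cv2.imread('pics/aa_side.png')
P=[(.6143,-.158,.036),(.6117,-.198,.036),(.3326,-.2165,.036),(.3352,-.1766,.036)]
print(proj("side",P)); 
cv2.imwrite('pics/aa_z.png',np.hstack([cv2.resize(t[150:310,60:220],(480,480),interpolation=cv2.INTER_CUBIC),cv2.resize(s[200:300,270:400],(320,246),interpolation=cv2.INTER_CUBIC).repeat(1,0) if 0 else cv2.copyMakeBorder(cv2.resize(s[205:305,270:370],(320,320),interpolation=cv2.INTER_CUBIC),0,160,0,0,cv2.BORDER_CONSTANT)]))
```

```text
[[279.56628702 238.60236269]
 [288.36059815 232.80709765]
 [367.73569154 269.71914779]
 [359.39830009 276.84909083]]
```

View pics/aa_z.png

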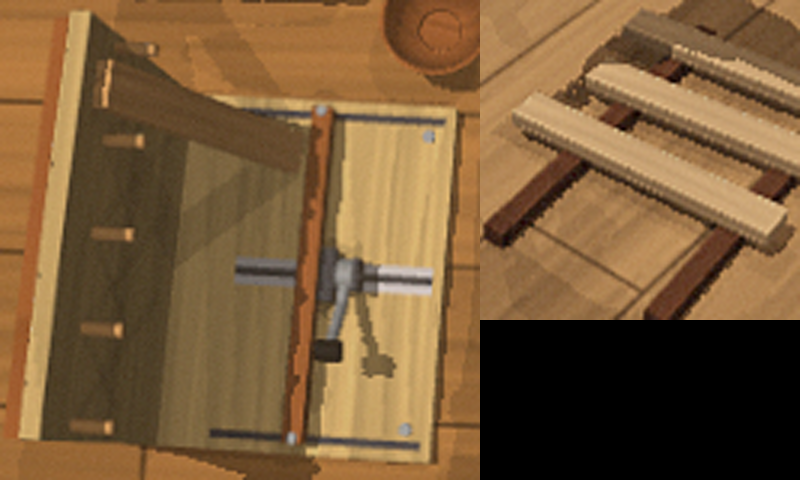

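Request:
servo_tool:
  motion:
    - [-4.2,1.2,3,0.9,6]
    - [0,0,4.5,0,6]
    - [0,0,4,0,6]
    - [0,0,0,0,6]
    - [0,0,0,0,6]
  force: 20

```text
time_s: 34.75
position: [0.6024, -0.1783, 0.0769]
orientation: [-3.139, -0.106, -0.002]
contact_force: [1.1, -0.2, 0.9]
gripper_width: 0.0603
```

```bash
python3 plan.py .598 -.179 .009 3.8
```

```text
t 34.75 pos [ 0.6024 -0.1783  0.0769] yaw 3.9 tilt 0.08 F [ 1.1 -0.2  0.9] w 0.0603 q7 -1.41
delta tool cm [-0.45  0.04  6.79]
turn deg 0.1
```

Request:
servo_tool:
  motion:
    - [-0.4,0,3.4,0,6]
    - [0,0,3.4,0,6]
    - [0,0,0,0,6]
    - [0,0,0,0,3.8]
    - [0,0,0,0,3.8]

```text
time_s: 35.25
position: [0.6, -0.1804, 0.0109]
orientation: [3.139, 0.103, 0.008]
contact_force: [1.2, -0.2, 0.7]
gripper_width: 0.0399
```

Request:
servo_tool:
  motion:
    - [0,0,0,0,3.8]
    - [0,0,-3,0,3.8]
    - [0,0,-4,0,3.8]
    - [0,0,-4,0,3.8]
    - [0,0,0,0,3.8]

```text
time_s: 35.75
position: [0.6016, -0.1811, 0.1257]
orientation: [3.136, 0.102, 0.019]
contact_force: [1.4, -0.0, -0.5]
gripper_width: 0.04
```

Request:
servo_tool:
  motion:
    - [0,0,0,0,3.98]
    - [0,0,0,0,3.98]
    - [0,0,0,0,3.98]
    - [0,0,0,0,3.8]

```text
time_s: 36.15
position: [0.5965, -0.1803, 0.1161]
orientation: [-3.139, -0.102, 0.004]
contact_force: [-0.6, -0.3, -0.9]
gripper_width: 0.0396
```

```bash
python3 plan.py;  python3 zs.py ab 230 140 160 180
```

```text
t 36.15 pos [ 0.5965 -0.1803  0.1161] yaw 3.7 tilt 0.15 F [-0.6 -0.3 -0.9] w 0.0396 q7 -1.39
scale 3.2222222222222223
```

View pics/ab_z.png

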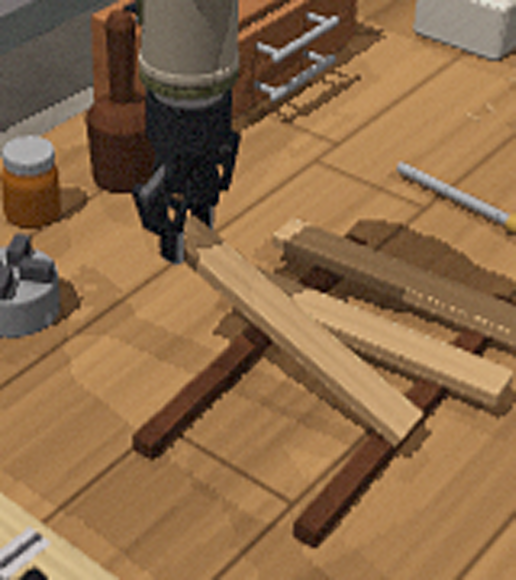

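Request:
servo_tool:
  motion:
    - [0,0,-3,0,3.8]
    - [0,0,-4,0,3.8]
    - [0,0,0,0,3.98]
    - [0,0,0,0,3.98]
    - [0,0,0,0,3.8]

```text
time_s: 36.7
position: [0.5968, -0.1803, 0.1859]
orientation: [-3.139, -0.102, 0.003]
contact_force: [-0.1, -0.9, -1.6]
gripper_width: 0.0397
```

Request:
servo_tool:
  motion:
    - [0,0,-3,0,3.8]
    - [0,0,-3,0,3.8]
    - [0,0,0,0,3.99]
    - [0,0,0,0,3.99]
    - [0,0,0,0,3.8]

```text
time_s: 37.2
position: [0.5966, -0.1802, 0.2452]
orientation: [-3.139, -0.102, 0.005]
contact_force: [0.1, 0.5, -1.5]
gripper_width: 0.0398
```

```bash
python3 plan.py;  python3 zs.py ac 230 120 160 180
```

```text
t 37.20 pos [ 0.5966 -0.1802  0.2452] yaw 3.7 tilt 0.18 F [ 0.1  0.5 -1.5] w 0.0398 q7 -1.36
scale 3.2222222222222223
```

View pics/ac_z.png

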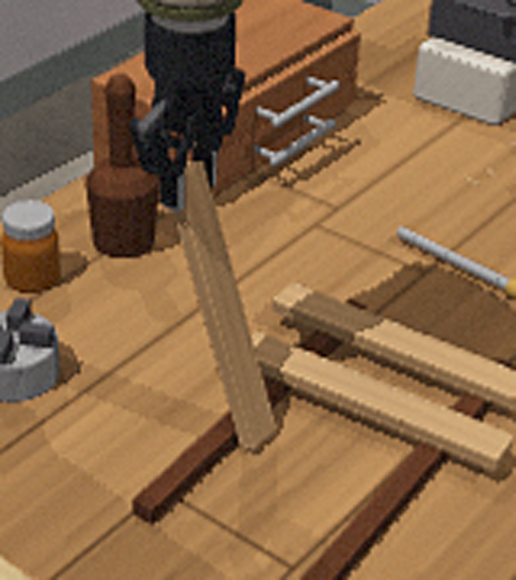

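Run:
```python
from tilt import *
sc=3.222
foot(np.array((241,448))/sc+[230,120],.02)
foot(np.array((277,427))/sc+[230,120],-.02)
```

```text
foot pt [ 0.515  -0.1603  0.0072] along -0.08 z 0.0072
foot pt [ 0.5035 -0.2012  0.0128] along -0.0942 z 0.0128
```

Request:
servo_tool:
  motion:
    - [0,0,0,0,3.6]
    - [0,0,-3,0,3.6]
    - [0.23,-3.59,-2,-8.5,3.6]
    - [0.76,-3.52,-2,-8.5,3.6]
    - [1.27,-3.37,-1,-8.5,3.6]
  force: 30

```text
time_s: 37.75
position: [0.5974, -0.0713, 0.3288]
orientation: [3.038, 0.8, 0.002]
contact_force: [1.0, 0.1, -2.3]
gripper_width: 0.0393
```

Request:
servo_tool:
  motion:
    - [1.76,-3.14,-1,-8.5,3.6]
    - [2.2,-2.85,-0.5,-8.5,3.6]
    - [2.6,-2.49,0,-8.5,3.6]
    - [2.94,-2.08,0,-8.5,3.6]
    - [3.21,-1.62,0,-8.5,3.6]

```text
time_s: 38.25
position: [0.5969, 0.1088, 0.3418]
orientation: [-2.54, -1.848, 0.001]
contact_force: [-0.2, -0.8, -1.2]
gripper_width: 0.0392
```

Request:
servo_tool:
  motion:
    - [3.42,-1.13,0,-8.5,3.6]
    - [3.55,-0.61,0,-8.5,3.6]
    - [0,0,0,0,3.6]
    - [0,0,0,0,3.6]

```text
time_s: 38.65
position: [0.5968, 0.1807, 0.3415]
orientation: [-2.244, -2.197, 0.002]
contact_force: [0.4, -0.3, -0.6]
gripper_width: 0.0395
```

```bash
python3 plan.py .569 .316 .34 88.8; python3 look.py ad;python3 - <<'E'
import cv2,numpy as np
t=cv2.imread('pics/ad_top.png');s=cv2.imread('pics/ad_side.png')
cv2.imwrite('pics/ad_z.png',np.hstack([cv2.resize(t[150:270,120:240],(390,390),interpolation=cv2.INTER_CUBIC),cv2.resize(s[180:300,120:240],(390,390),interpolation=cv2.INTER_CUBIC)]))
E
```

```text
t 38.65 pos [0.5968 0.1807 0.3415] yaw 88.8 tilt 0.08 F [ 0.4 -0.3 -0.6] w 0.0395 q7 -0.56
delta tool cm [13.47 -3.06  0.16]
turn deg 0.0
38.75 [0.59761901 0.17834352 0.34186344] [ 2.24891724e+00  2.19329526e+00 -1.59508501e-03] 0.03905854928936726
```

View pics/ad_z.png

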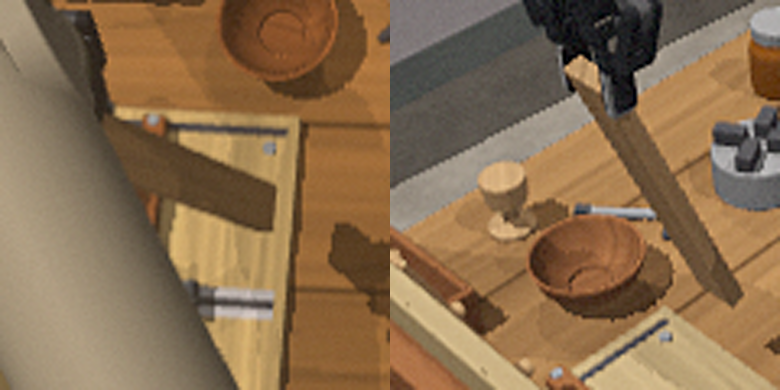

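```bash
python3 - <<'E'
from geo import *
for z in (.10,.12): print(onz("top",np.array([(278,186),(272,231)])/3.25+[120,150]-.4,z))
E
python3 plan.py
```

```text
[[0.61723662 0.08720954 0.1       ]
 [0.57916345 0.09004029 0.1       ]]
[[0.61359115 0.08432644 0.12      ]
 [0.57607565 0.08711574 0.12      ]]
t 38.75 pos [0.5976 0.1783 0.3419] yaw 88.6 tilt 0.06 F [-0.4  0.2 -0.6] w 0.0391 q7 -0.56
```

Request:
servo_tool:
  motion:
    - [0,-3,0,0,3.6]
    - [4,0,0,0,3.6]
    - [4,0,0,0,3.6]
    - [4,0,0.5,0,3.6]
    - [2,0,1,0,3.6]

```text
time_s: 39.25
position: [0.57, 0.3226, 0.3276]
orientation: [-2.245, -2.196, -0.002]
contact_force: [-0.5, -0.0, -0.9]
gripper_width: 0.0394
```

Request:
servo_tool:
  motion:
    - [0,0,0,0,3.6]
    - [0,0,0,0,3.6]

```text
time_s: 39.45
position: [0.571, 0.319, 0.327]
orientation: [2.248, 2.194, -0.002]
contact_force: [0.3, -0.8, -1.0]
gripper_width: 0.0393
```

```bash
python3 plan.py .569 .320 .25 88.8
```

```text
t 39.45 pos [0.571 0.319 0.327] yaw 88.6 tilt 0.07 F [ 0.3 -0.8 -1. ] w 0.0393 q7 -0.79
delta tool cm [ 0.11 -0.2   7.7 ]
turn deg -0.2
```

Request:
servo_tool:
  motion:
    - [0.2,-0.2,2,0,3.6]
    - [0,0,2,0,3.6]
    - [0,0,1.5,0,3.6]
    - [0,0,1,0,3.6]
    - [0,0,0,0,3.6]

```text
time_s: 39.95
position: [0.5691, 0.32, 0.2615]
orientation: [2.249, 2.193, -0.003]
contact_force: [0.2, 0.3, -1.6]
gripper_width: 0.0394
```

```bash
python3 plan.py .569 .320 .25 88.8; python3 zs.py ae 60 150 160 160 top
```

```text
t 39.95 pos [0.5691 0.32   0.2615] yaw 88.5 tilt 0.11 F [ 0.2  0.3 -1.6] w 0.0394 q7 -0.81
delta tool cm [ 0.   -0.01  1.15]
turn deg -0.3
scale 3.625
```

View pics/ae_z.png

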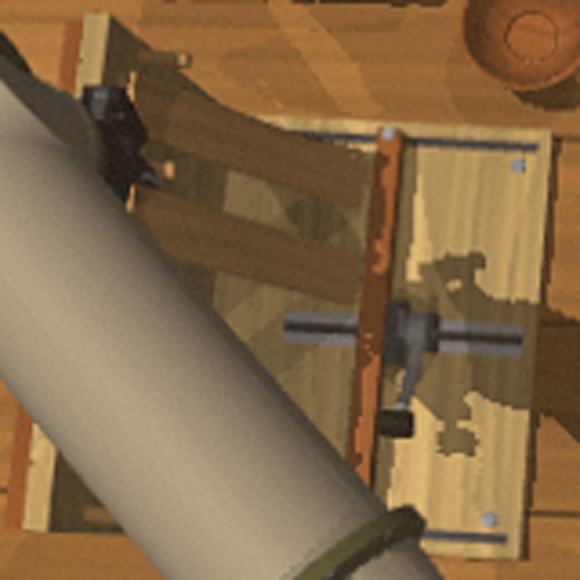

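Request:
servo_tool:
  motion:
    - [0,0,0.7,0,3.6]
    - [0,0,0.5,0,3.6]
    - [0,0,0.2,0,3.6]
    - [0,0,0,0,3.6]

```text
time_s: 40.4
position: [0.5688, 0.3245, 0.2515]
orientation: [-2.245, -2.198, -0.01]
contact_force: [-0.5, 1.7, 11.4]
gripper_width: 0.0397
```

```bash
python3 plan.py
```

```text
t 40.40 pos [0.5688 0.3245 0.2515] yaw 88.8 tilt 0.36 F [-0.5  1.7 11.4] w 0.0397 q7 -0.82
```

Request:
servo_tool:
  motion:
    - [0,0,-0.2,0,3.6]
    - [0,0,0,0,4.3]
    - [0,0,0,0,5.2]
    - [0,0,0,0,5.4]
    - [0,0,-1,0,5.4]

```text
time_s: 40.9
position: [0.568, 0.3216, 0.2589]
orientation: [-2.246, -2.196, 0.005]
contact_force: [0.5, -0.4, -1.6]
gripper_width: 0.0537
```

Request:
servo_tool:
  motion:
    - [0,0,-3,0,5.4]
    - [0,0,-4,0,5.4]
    - [-3,0,-1,0,5.4]
    - [-4.5,0,0,0,6]
    - [-4.5,0,0,8.4,6]

```text
time_s: 41.4
position: [0.5655, 0.2021, 0.3414]
orientation: [-2.399, -2.028, -0.002]
contact_force: [0.5, -1.1, 0.5]
gripper_width: 0.06
```

```bash
python3 plan.py; python3 zs.py af 60 150 160 160 top
```

```text
t 41.40 pos [0.5655 0.2021 0.3414] yaw 80.4 tilt 0.09 F [ 0.5 -1.1  0.5] w 0.0600 q7 -0.74
scale 3.625
```

View pics/af_z.png

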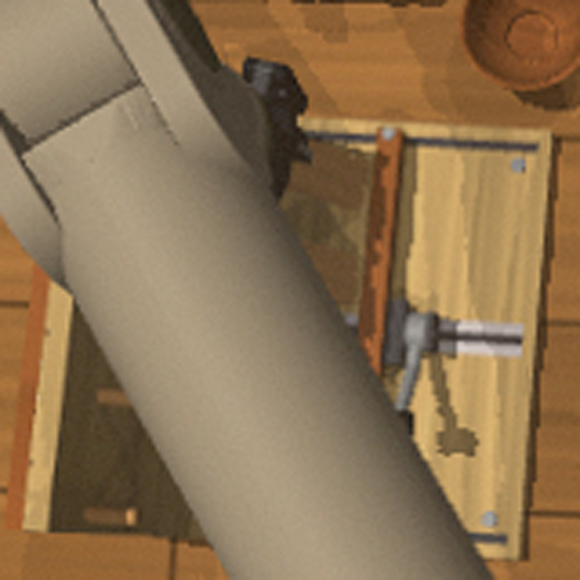

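Request:
servo_tool:
  motion:
    - [-4.54,0.77,0,8.33,6]
    - [-4.37,1.42,0,8.33,6]
    - [-4.12,2.04,2,8.33,6]
    - [-3.79,2.61,2,8.33,6]
    - [-3.36,3.14,2,8.33,6]

```text
time_s: 41.95
position: [0.5655, -0.029, 0.2809]
orientation: [2.967, 1.031, 0.002]
contact_force: [0.6, 0.4, -0.2]
gripper_width: 0.0598
```

Request:
servo_tool:
  motion:
    - [-2.88,3.59,2,8.33,6]
    - [-2.33,3.97,2,8.33,6]
    - [-1.73,4.26,2,8.33,6]
    - [-1.09,4.47,2,8.33,6]
    - [0,4,1,0,6]

```text
time_s: 42.45
position: [0.5679, -0.2531, 0.1896]
orientation: [3.138, 0.136, -0.003]
contact_force: [-0.0, -0.1, 0.6]
gripper_width: 0.0604
```

Request:
servo_tool:
  motion:
    - [0,0,0,0,6]
    - [0,0,0,0,6]

```text
time_s: 42.65
position: [0.569, -0.2514, 0.1907]
orientation: [-3.138, -0.143, 0.001]
contact_force: [0.0, 1.0, 0.8]
gripper_width: 0.0602
```

```bash
python3 plan.py .578 -.271 .009 5.5; python3 look.py ag;python3 - <<'E'
from geo import *
t=cv2.imread('pics/ag_top.png');s=cv2.imread('pics/ag_side.png')
def corners(f,n,w=.02):
    f=np.array(f);n=np.array(n);u=(f-n)/np.linalg.norm(f-n);v=np.array([-u[1],u[0]])
    return [np.r_[p,.036] for p in (f+v*w,f-v*w,n-v*w,n+v*w)]
P=proj("side",corners((.5928,-.2696),(.3148,-.2961)))
k=4
a=cv2.resize(s[180:300,280:420],None,fx=3,fy=3,interpolation=cv2.INTER_CUBIC)
for p in P: cv2.circle(a,tuple(int(v) for v in (p-[280,180])*3),3,(0,0,255),1)
b=cv2.resize(t[150:310,60:220],(360,360),interpolation=cv2.INTER_CUBIC)
cv2.imwrite('pics/ag_z.png',np.hstack([a,b]))
E
```

```text
t 42.65 pos [ 0.569  -0.2514  0.1907] yaw 5.2 tilt 0.05 F [0.  1.  0.8] w 0.0602 q7 -1.22
delta tool cm [ 0.73  2.05 18.17]
turn deg -0.3
42.75 [ 0.5700151  -0.24878143  0.19163918] [-3.13730801e+00 -1.49987662e-01 -1.99803369e-03] 0.05972597724695619
```

View pics/ag_z.png

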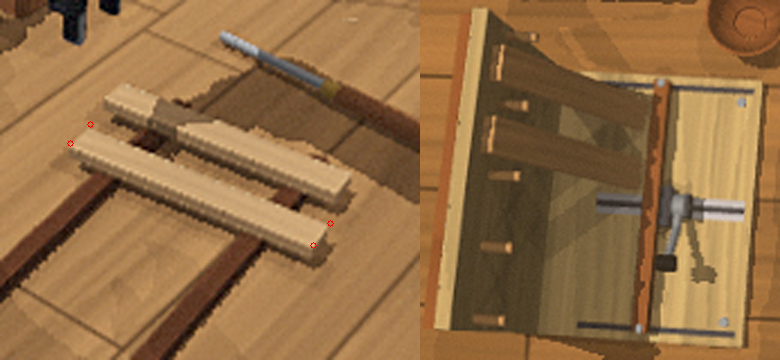

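Run:
```python
import cv2
t=cv2.imread('pics/ag_top.png');cv2.imwrite('pics/ag_z2.png',cv2.resize(t[205:335,280:395],None,fx=4.4,fy=4.4,interpolation=cv2.INTER_CUBIC))
s=cv2.imread('pics/ag_side.png');cv2.imwrite('pics/ag_z3.png',cv2.resize(s[195:275,295:410],None,fx=6,fy=6,interpolation=cv2.INTER_CUBIC))
```

```text
(no output)
```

View pics/ag_z2.png

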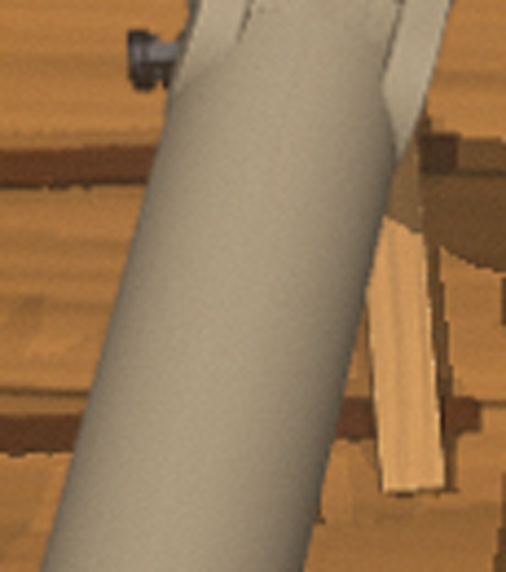

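View pics/ag_z3.png

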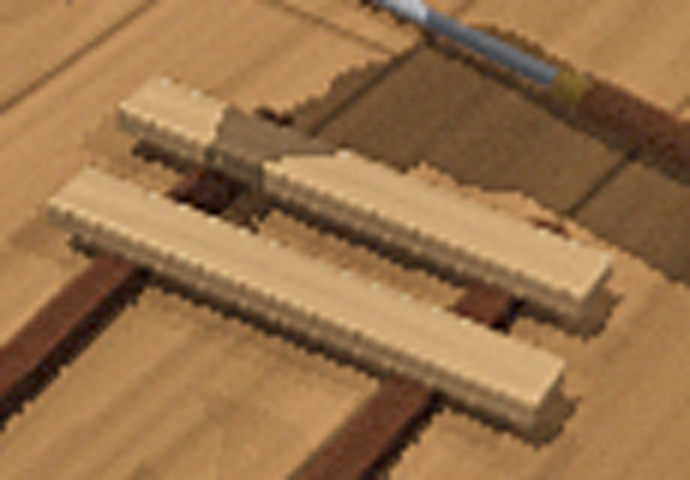

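Run:
```python
from sb import *
for q in ([(50,207),(93,169),(565,362),(537,408)],[(120,107),(160,77),(612,262),(580,303)]):
    board(np.array(q)/6+[295,195]-.4)
s=cv2.imread('pics/a_side.png');cv2.imwrite('pics/a_z3.png',cv2.resize(s[195:275,295:410],None,fx=6,fy=6,interpolation=cv2.INTER_CUBIC))
```

```text
far [ 0.5967 -0.2684  0.036 ] c [ 0.4574 -0.2829  0.036 ] len 0.2755 yaw 5.9 grip15 [ 0.5818 -0.2699  0.036 ]
far [ 0.62   -0.3635  0.036 ] c [ 0.4803 -0.3722  0.036 ] len 0.2777 yaw 3.6 grip15 [ 0.6051 -0.3644  0.036 ]
```

View pics/a_z3.png

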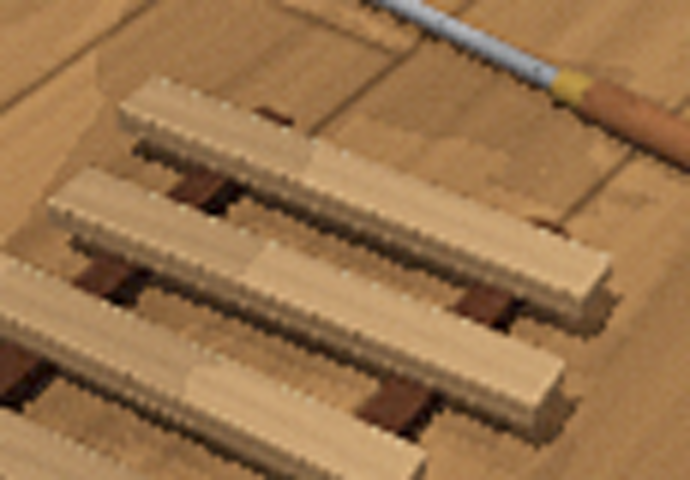

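Request:
servo_tool:
  motion:
    - [0.8,2.1,3,-0.3,6]
    - [0,0,4.5,0,6]
    - [0,0,4,0,6]
    - [0,0,0,0,6]
    - [0,0,0,0,6]
  force: 20

```text
time_s: 43.25
position: [0.5799, -0.2691, 0.0771]
orientation: [-3.137, -0.158, -0.001]
contact_force: [0.4, 0.3, 0.6]
gripper_width: 0.0602
```

```bash
python3 plan.py .578 -.271 .009 5.5
```

```text
t 43.25 pos [ 0.5799 -0.2691  0.0771] yaw 5.8 tilt 0.05 F [0.4 0.3 0.6] w 0.0602 q7 -1.22
delta tool cm [-0.21  0.18  6.81]
turn deg 0.3
```

Request:
servo_tool:
  motion:
    - [-0.2,0.2,3.4,0.3,6]
    - [0,0,3.4,0,6]
    - [0,0,0,0,6]
    - [0,0,0,0,3.8]
    - [0,0,0,0,3.8]

```text
time_s: 43.75
position: [0.5798, -0.2732, 0.0116]
orientation: [3.136, 0.147, 0.008]
contact_force: [0.5, -0.4, 0.4]
gripper_width: 0.0397
```

Request:
servo_tool:
  motion:
    - [0,0,0,0,3.8]
    - [0,0,-3,0,3.8]
    - [0,0,-4,0,3.8]
    - [0,0,-4,0,3.8]
    - [0,0,0,0,3.8]

```text
time_s: 44.25
position: [0.5815, -0.2742, 0.1266]
orientation: [3.132, 0.146, 0.019]
contact_force: [0.7, -0.4, -0.2]
gripper_width: 0.0394
```

Request:
servo_tool:
  motion:
    - [0,0,0,0,3.98]
    - [0,0,0,0,3.98]
    - [0,0,0,0,3.98]
    - [0,0,0,0,3.8]

```text
time_s: 44.65
position: [0.5765, -0.2726, 0.1165]
orientation: [-3.137, -0.146, 0.004]
contact_force: [-0.9, -0.2, -0.0]
gripper_width: 0.0394
```

Request:
servo_tool:
  motion:
    - [0,0,-3,0,3.8]
    - [0,0,-4,0,3.8]
    - [0,0,0,0,3.98]
    - [0,0,0,0,3.98]
    - [0,0,0,0,3.8]

```text
time_s: 45.15
position: [0.5767, -0.2726, 0.1862]
orientation: [-3.137, -0.147, 0.003]
contact_force: [-0.1, -0.2, -1.2]
gripper_width: 0.0393
```

```bash
python3 plan.py;  python3 zs.py ah 250 120 160 180
```

```text
t 45.15 pos [ 0.5767 -0.2726  0.1862] yaw 5.4 tilt 0.13 F [-0.1 -0.2 -1.2] w 0.0393 q7 -1.19
scale 3.2222222222222223
```

View pics/ah_z.png

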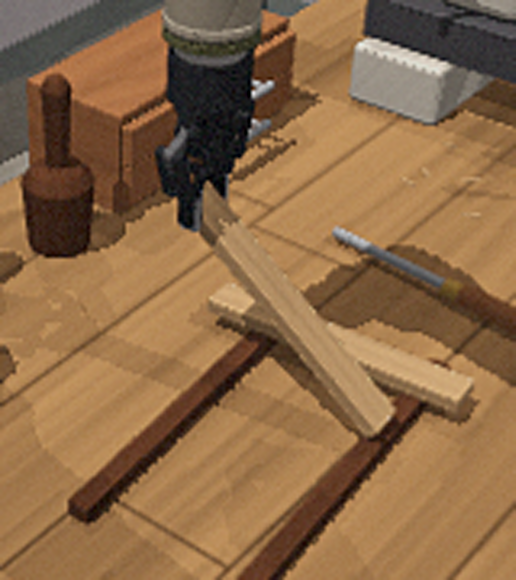

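Good, same behaviour. Next step up.

Request:
servo_tool:
  motion:
    - [0,0,-3,0,3.8]
    - [0,0,-3,0,3.8]
    - [0,0,0,0,3.99]
    - [0,0,0,0,3.99]
    - [0,0,0,0,3.8]

```text
time_s: 45.7
position: [0.5766, -0.2726, 0.2457]
orientation: [-3.137, -0.147, 0.004]
contact_force: [0.8, -0.6, -2.2]
gripper_width: 0.0398
```

```bash
python3 plan.py;  python3 zs.py ai 250 120 160 180
```

```text
t 45.70 pos [ 0.5766 -0.2726  0.2457] yaw 5.4 tilt 0.18 F [ 0.8 -0.6 -2.2] w 0.0398 q7 -1.18
scale 3.2222222222222223
```

View pics/ai_z.png

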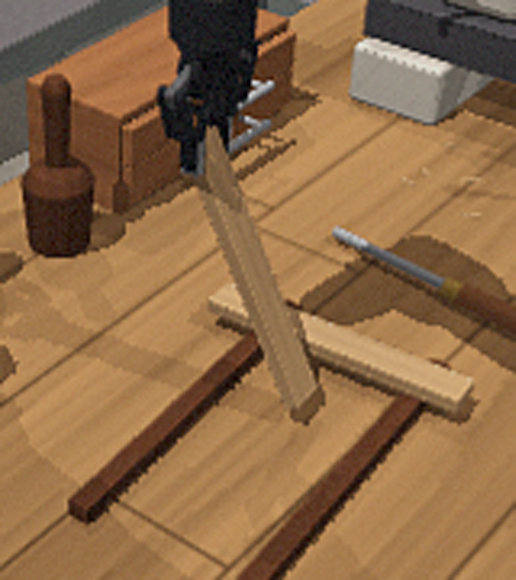

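Run:
```python
from tilt import *
sc=3.222
foot(np.array((291,416))/sc+[250,120],.02)
foot(np.array((325,396))/sc+[250,120],-.02)
```

```text
foot pt [ 0.4531 -0.2588  0.0171] along -0.1216 z 0.0171
foot pt [ 0.442  -0.3     0.0217] along -0.1365 z 0.0217
```

Request:
servo_tool:
  motion:
    - [0,0,-1.5,0,3.8]
    - [0,0,0,0,3.8]
    - [0,0,0,0,3.99]
    - [0,0,0,0,3.99]
    - [0,0,0,0,3.8]

```text
time_s: 46.25
position: [0.577, -0.2727, 0.2619]
orientation: [-3.138, -0.147, 0.002]
contact_force: [0.5, -0.2, -1.0]
gripper_width: 0.04
```

```bash
python3 plan.py;  python3 zs.py aj 250 120 160 180
```

```text
t 46.25 pos [ 0.577  -0.2727  0.2619] yaw 5.3 tilt 0.08 F [ 0.5 -0.2 -1. ] w 0.0400 q7 -1.18
scale 3.2222222222222223
```

View pics/aj_z.png

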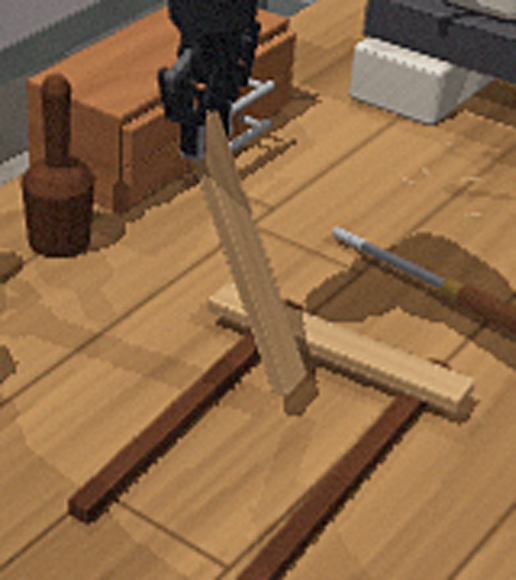

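Request:
servo_tool:
  motion:
    - [0,0,0,0,3.99]
    - [0,0,0,0,3.99]
    - [0,0,0,0,3.99]
    - [0,0,0,0,3.8]

```text
time_s: 46.7
position: [0.5774, -0.2728, 0.2629]
orientation: [-3.138, -0.147, -0.0]
contact_force: [0.2, 0.7, -1.8]
gripper_width: 0.0393
```

```bash
python3 plan.py;  python3 zs.py ak 250 120 160 180
python3 - <<'E'
from tilt import *
sc=3.222
foot(np.array((280,406))/sc+[250,120],.02)
foot(np.array((316,384))/sc+[250,120],-.02)
E
```

```text
t 46.70 pos [ 0.5774 -0.2728  0.2629] yaw 5.3 tilt 0.01 F [ 0.2  0.7 -1.8] w 0.0393 q7 -1.18
scale 3.2222222222222223
foot pt [ 0.4658 -0.2579  0.0232] along -0.1097 z 0.0232
foot pt [ 0.4529 -0.2992  0.0314] along -0.1263 z 0.0314
```

View pics/ak_z.png

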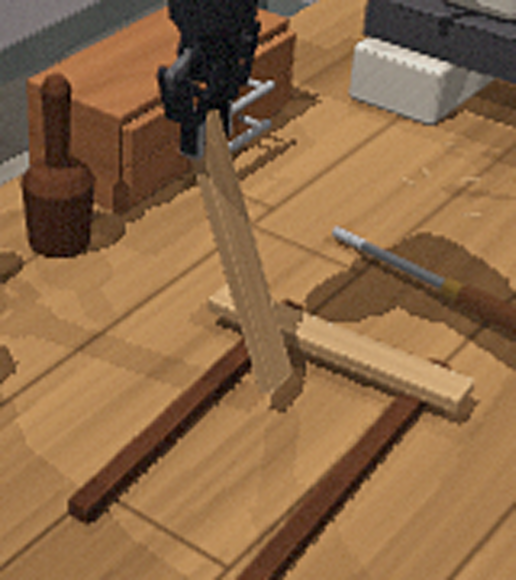

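Request:
servo_tool:
  motion:
    - [0,0,0,0,3.99]
    - [0,0,0,0,3.99]
    - [0,0,0,0,3.8]

```text
time_s: 47.05
position: [0.5773, -0.2728, 0.2628]
orientation: [-3.138, -0.146, -0.0]
contact_force: [0.2, -0.7, -0.8]
gripper_width: 0.0398
```

```bash
python3 plan.py;  python3 zs.py al 250 120 160 180
python3 - <<'E'
from tilt import *
sc=3.222
foot(np.array((264,400))/sc+[250,120],.02)
foot(np.array((302,378))/sc+[250,120],-.02)
E
```

```text
t 47.05 pos [ 0.5773 -0.2728  0.2628] yaw 5.3 tilt 0.01 F [ 0.2 -0.7 -0.8] w 0.0398 q7 -1.18
scale 3.2222222222222223
foot pt [ 0.4832 -0.2562  0.0222] along -0.0922 z 0.0222
foot pt [ 0.4682 -0.2978  0.0317] along -0.111 z 0.0317
```

View pics/al_z.png

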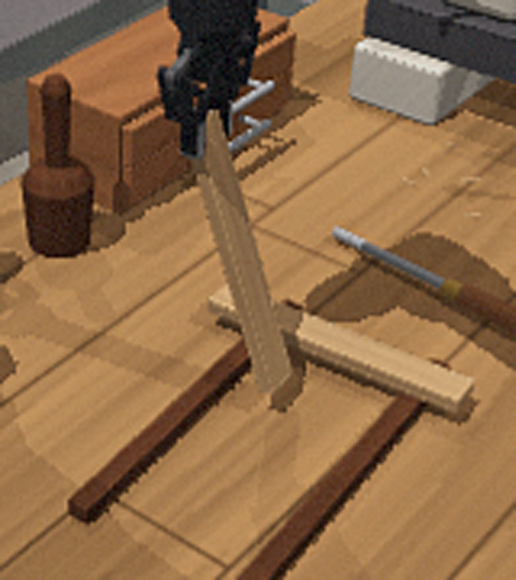

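Request:
servo_tool:
  motion:
    - [0,0,0,0,3.6]
    - [0,0,-3,0,3.6]
    - [0.39,-4.18,-2,-8.35,3.6]
    - [0.99,-4.08,-1.5,-8.35,3.6]
    - [1.57,-3.89,-1,-8.35,3.6]
  force: 30

```text
time_s: 47.6
position: [0.5774, -0.1456, 0.3394]
orientation: [3.029, 0.831, 0.003]
contact_force: [0.1, 0.2, -0.9]
gripper_width: 0.0401
```

Request:
servo_tool:
  motion:
    - [2.12,-3.62,-0.5,-8.35,3.6]
    - [2.63,-3.28,0,-8.35,3.6]
    - [3.08,-2.86,0,-8.35,3.6]
    - [3.46,-2.38,0,-8.35,3.6]
    - [3.77,-1.85,0,-8.35,3.6]

```text
time_s: 48.1
position: [0.577, 0.0647, 0.3432]
orientation: [2.533, 1.857, 0.001]
contact_force: [0.3, 0.1, -1.0]
gripper_width: 0.0392
```

Request:
servo_tool:
  motion:
    - [4.0,-1.29,0,-8.35,3.6]
    - [4.14,-0.69,0,-8.35,3.6]
    - [2,-4.3,0,0,3.6]
    - [2,-4.3,0,0,3.6]
    - [0,0,0,0,3.6]

```text
time_s: 48.6
position: [0.4865, 0.1946, 0.3437]
orientation: [-2.232, -2.21, -0.0]
contact_force: [0.3, 0.4, -0.4]
gripper_width: 0.0394
```

Request:
servo_tool:
  motion:
    - [0,0,0,0,3.6]
    - [0,0,0,0,3.6]

```text
time_s: 48.8
position: [0.4929, 0.1878, 0.343]
orientation: [2.245, 2.196, 0.0]
contact_force: [0.5, -0.6, -1.3]
gripper_width: 0.0397
```

```bash
python3 plan.py .491 .33 .34 88.8; python3 look.py am
```

```text
t 48.80 pos [0.4929 0.1878 0.343 ] yaw 88.7 tilt 0.05 F [ 0.5 -0.6 -1.3] w 0.0397 q7 -0.57
delta tool cm [14.21 -0.5   0.29]
turn deg -0.1
48.9 [0.493078   0.18772606 0.34265175] [-2.24601788e+00 -2.19619424e+00  1.81551302e-05] 0.03923209275791876
```

View pics/am_top.png

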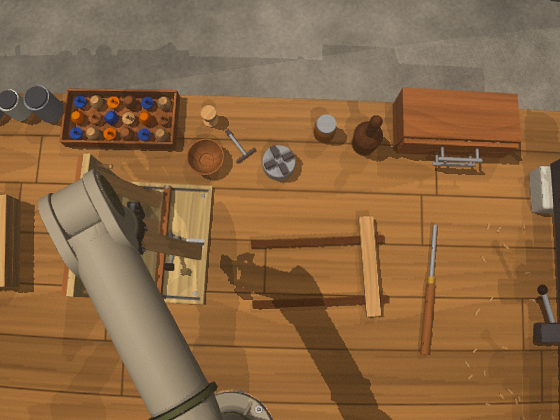

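View pics/am_side.png

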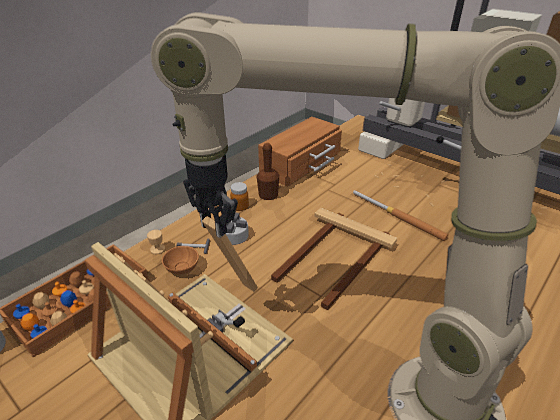

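Run:
```python
from geo import *
t=cv2.imread('pics/am_top.png');cv2.imwrite('pics/am_z.png',cv2.resize(t[220:280,150:220],None,fx=9,fy=9,interpolation=cv2.INTER_CUBIC))
```

```text
(no output)
```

View pics/am_z.png

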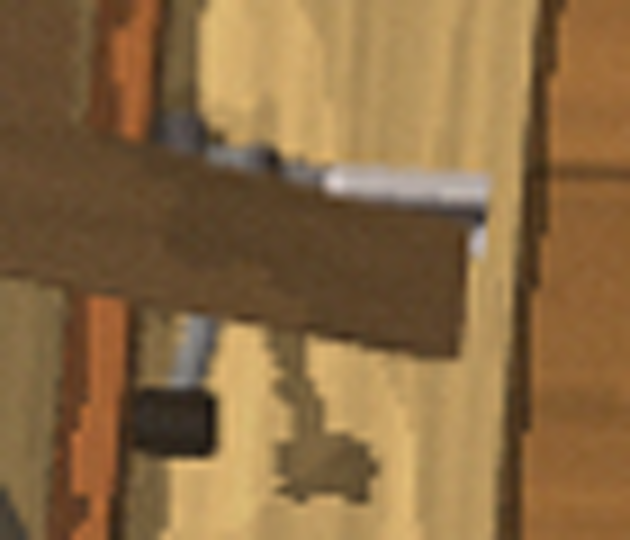

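Run:
```python
from geo import *
for z in (.10,.115): print(onz("top",np.array([(471,222),(461,357)])/9+[150,220]-.45,z))
```

```text
[[0.51539089 0.09024198 0.1       ]
 [0.4752122  0.09099798 0.1       ]]
[[0.51377562 0.08804635 0.115     ]
 [0.47403832 0.08879404 0.115     ]]
```

Request:
servo_tool:
  motion:
    - [4,-0.5,0,0,3.6]
    - [4,0,0,0,3.6]
    - [4,0,0,0,3.6]
    - [2,0,0.5,0,3.6]
    - [0,0,0,0,3.6]

```text
time_s: 49.4
position: [0.4891, 0.3317, 0.3362]
orientation: [-2.237, -2.201, 0.002]
contact_force: [-0.3, -0.3, -1.3]
gripper_width: 0.0395
```

Request:
servo_tool:
  motion:
    - [0,0,0,0,3.6]
    - [0,0,0,0,3.6]

```text
time_s: 49.6
position: [0.491, 0.3273, 0.3378]
orientation: [2.246, 2.196, -0.0]
contact_force: [0.0, 0.2, -1.5]
gripper_width: 0.0398
```

```bash
python3 plan.py .491 .3275 .247 88.8
```

```text
t 49.60 pos [0.491  0.3273 0.3378] yaw 88.7 tilt 0.03 F [ 0.   0.2 -1.5] w 0.0398 q7 -0.86
delta tool cm [ 0.02 -0.01  9.08]
turn deg -0.1
```

Request:
servo_tool:
  motion:
    - [0,0,2.5,0,3.6]
    - [0,0,2.5,0,3.6]
    - [0,0,1.5,0,3.6]
    - [0,0,1,0,3.6]
    - [0,0,0,0,3.6]

```text
time_s: 50.1
position: [0.4903, 0.3273, 0.2619]
orientation: [2.246, 2.196, -0.003]
contact_force: [-0.9, 0.4, -0.5]
gripper_width: 0.0392
```

Request:
servo_tool:
  motion:
    - [0,0,0,0,3.6]

```text
time_s: 50.2
position: [0.4905, 0.3285, 0.2637]
orientation: [2.245, 2.197, 0.002]
contact_force: [-0.1, -0.3, -1.6]
gripper_width: 0.0397
```

```bash
python3 plan.py .491 .3275 .247 88.8; python3 zs.py an 60 150 160 160 top
```

```text
t 50.20 pos [0.4905 0.3285 0.2637] yaw 88.8 tilt 0.06 F [-0.1 -0.3 -1.6] w 0.0397 q7 -0.88
delta tool cm [-0.1   0.05  1.67]
turn deg -0.0
scale 3.625
```

View pics/an_z.png

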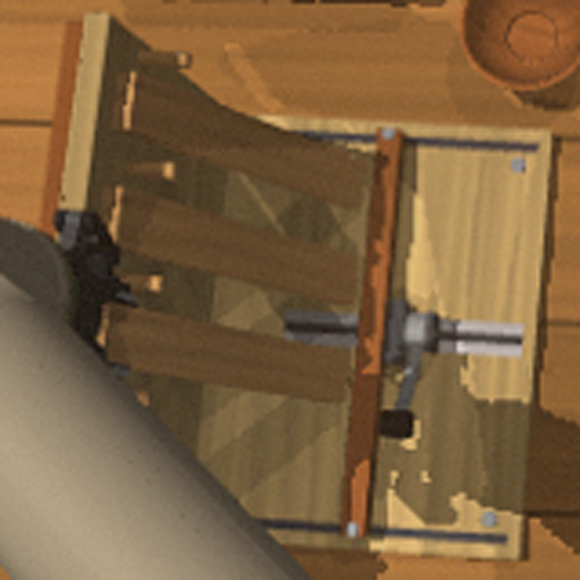

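Foot is inside the fence (edge near zoom (345,400), fence at 355). Lower to contact and release.

Request:
servo_tool:
  motion:
    - [0,0,1,0,3.6]
    - [0,0,0.5,0,3.6]
    - [0,0,0.2,0,3.6]
    - [0,0,0,0,3.6]

```text
time_s: 50.65
position: [0.4901, 0.3311, 0.248]
orientation: [-2.242, -2.2, -0.008]
contact_force: [-1.4, 3.0, 10.9]
gripper_width: 0.0398
```

```bash
python3 plan.py
```

```text
t 50.65 pos [0.4901 0.3311 0.248 ] yaw 88.9 tilt 0.29 F [-1.4  3.  10.9] w 0.0398 q7 -0.88
```

Request:
servo_tool:
  motion:
    - [0,0,-0.2,0,3.6]
    - [0,0,0,0,4.3]
    - [0,0,0,0,5.2]
    - [0,0,0,0,5.4]
    - [0,0,-1,0,5.4]

```text
time_s: 51.15
position: [0.4895, 0.3281, 0.2566]
orientation: [-2.243, -2.198, 0.005]
contact_force: [0.6, -0.3, -0.2]
gripper_width: 0.054
```

Request:
servo_tool:
  motion:
    - [0,0,-3,0,5.4]
    - [0,0,-4,0,5.4]
    - [-3,0,-1,0,5.4]
    - [-4.5,1,0,0,6]
    - [-4.5,2,0,8.4,6]

```text
time_s: 51.65
position: [0.5166, 0.2088, 0.3396]
orientation: [2.395, 2.033, 0.004]
contact_force: [2.4, -1.0, 0.4]
gripper_width: 0.0598
```

Request:
servo_tool:
  motion:
    - [-4.54,0.77,0,8.33,6]
    - [-4.37,1.42,0,8.33,6]
    - [-4.12,2.04,2,8.33,6]
    - [-3.79,2.61,2,8.33,6]
    - [-3.36,3.14,2,8.33,6]

```text
time_s: 52.15
position: [0.5178, -0.0231, 0.2784]
orientation: [2.966, 1.034, 0.002]
contact_force: [1.1, -0.5, 0.7]
gripper_width: 0.0599
```

Request:
servo_tool:
  motion:
    - [-2.88,3.59,2,8.33,6]
    - [-2.33,3.97,2,8.33,6]
    - [-1.73,4.26,2,8.33,6]
    - [-1.09,4.47,2,8.33,6]
    - [2,4,0,0,6]

```text
time_s: 52.65
position: [0.5379, -0.2457, 0.1955]
orientation: [-3.138, -0.137, 0.01]
contact_force: [1.0, 0.7, 0.4]
gripper_width: 0.0602
```

Request:
servo_tool:
  motion:
    - [2,4,0,0,6]
    - [1,3,0,0,6]
    - [0,0,0,0,6]
    - [0,0,0,0,6]

```text
time_s: 53.05
position: [0.5785, -0.3097, 0.198]
orientation: [-3.137, -0.149, 0.0]
contact_force: [-0.1, 0.5, 0.3]
gripper_width: 0.0596
```

```bash
python3 plan.py .6 -.363 .009 4.6; python3 look.py ao;python3 - <<'E'
import cv2,numpy as np
t=cv2.imread('pics/ao_top.png');s=cv2.imread('pics/ao_side.png')
a=cv2.resize(s[185:275,295:415],(520,390),interpolation=cv2.INTER_CUBIC)
b=cv2.resize(t[150:310,60:220],(260,260),interpolation=cv2.INTER_CUBIC)
cv2.imwrite('pics/ao_z.png',np.hstack([a,cv2.copyMakeBorder(b,0,130,0,0,cv2.BORDER_CONSTANT)]))
E
```

```text
t 53.05 pos [ 0.5785 -0.3097  0.198 ] yaw 5.4 tilt 0.06 F [-0.1  0.5  0.3] w 0.0596 q7 -1.14
delta tool cm [ 1.64  5.52 18.9 ]
turn deg 0.8
53.15 [ 0.5787012  -0.30797334  0.19869528] [-3.13710823e+00 -1.52529311e-01 -7.87068199e-04] 0.05987406689922446
```

View pics/ao_z.png

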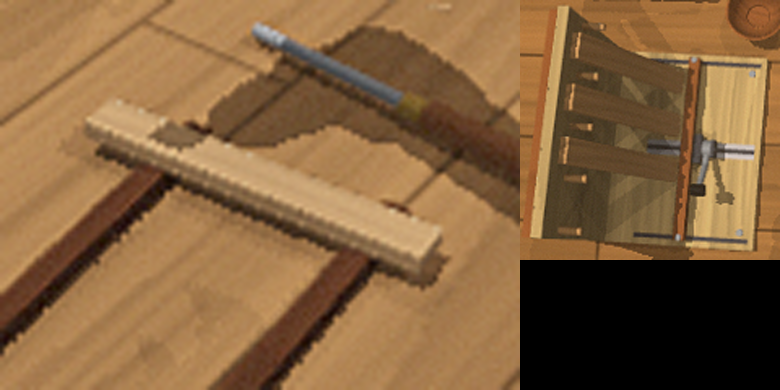

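Request:
servo_tool:
  motion:
    - [1.6,2.8,2,0.8,6]
    - [0,2.8,4,0,6]
    - [0,0,4.5,0,6]
    - [0,0,1,0,6]
    - [0,0,0,0,6]
  force: 20

```text
time_s: 53.65
position: [0.5986, -0.3612, 0.0821]
orientation: [-3.136, -0.131, 0.004]
contact_force: [-0.8, -0.2, 0.6]
gripper_width: 0.0601
```

Request:
servo_tool:
  motion:
    - [0,0,0,0,6]

```text
time_s: 53.75
position: [0.601, -0.3626, 0.0863]
orientation: [3.138, 0.131, 0.005]
contact_force: [0.3, -0.1, 0.7]
gripper_width: 0.06
```

```bash
python3 plan.py .6 -.363 .009 4.6
```

```text
t 53.75 pos [ 0.601  -0.3626  0.0863] yaw 4.8 tilt 0.20 F [ 0.3 -0.1  0.7] w 0.0600 q7 -1.11
delta tool cm [-0.13  0.03  7.73]
turn deg 0.2
```

Request:
servo_tool:
  motion:
    - [-0.2,0,3.8,0,6]
    - [0,0,3.7,0,6]
    - [0,0,0,0,6]
    - [0,0,0,0,3.8]
    - [0,0,0,0,3.8]

```text
time_s: 54.25
position: [0.5996, -0.3644, 0.0123]
orientation: [3.136, 0.129, 0.007]
contact_force: [-0.7, -0.3, -0.7]
gripper_width: 0.0395
```

Request:
servo_tool:
  motion:
    - [0,0,0,0,3.8]
    - [0,0,-3,0,3.8]
    - [0,0,-4,0,3.8]
    - [0,0,-4,0,3.8]
    - [0,0,0,0,3.8]

```text
time_s: 54.75
position: [0.6013, -0.3656, 0.1279]
orientation: [3.132, 0.127, 0.019]
contact_force: [2.0, 0.3, -1.0]
gripper_width: 0.0402
```

Request:
servo_tool:
  motion:
    - [0,0,0,0,3.98]
    - [0,0,0,0,3.98]
    - [0,0,0,0,3.98]
    - [0,0,0,0,3.8]

```text
time_s: 55.15
position: [0.5965, -0.3636, 0.117]
orientation: [-3.138, -0.128, 0.003]
contact_force: [-0.6, -0.3, -1.7]
gripper_width: 0.04
```

Request:
servo_tool:
  motion:
    - [0,0,-3,0,3.8]
    - [0,0,-4,0,3.8]
    - [0,0,0,0,3.98]
    - [0,0,0,0,3.98]
    - [0,0,0,0,3.8]

```text
time_s: 55.65
position: [0.5967, -0.3634, 0.1865]
orientation: [-3.138, -0.128, 0.003]
contact_force: [-0.6, -0.5, -1.5]
gripper_width: 0.0397
```

Request:
servo_tool:
  motion:
    - [0,0,-3,0,3.8]
    - [0,0,-4,0,3.8]
    - [0,0,0,0,3.99]
    - [0,0,0,0,3.99]
    - [0,0,0,0,3.8]

```text
time_s: 56.15
position: [0.5967, -0.3634, 0.2557]
orientation: [-3.137, -0.128, 0.005]
contact_force: [-0.0, -0.1, -1.5]
gripper_width: 0.0393
```

```bash
python3 plan.py;  python3 zs.py ap 260 100 160 180
```

```text
t 56.15 pos [ 0.5967 -0.3634  0.2557] yaw 4.7 tilt 0.21 F [-0.  -0.1 -1.5] w 0.0393 q7 -1.08
scale 3.2222222222222223
```

View pics/ap_z.png

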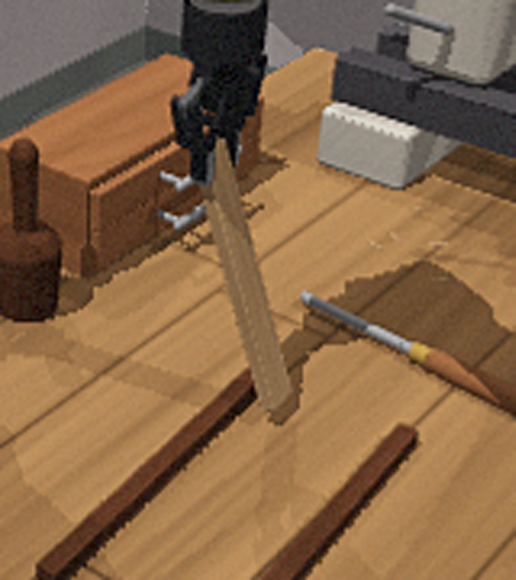

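Run:
```python
from tilt import *
sc=3.222
foot(np.array((264,414))/sc+[260,100],.02)
foot(np.array((298,395))/sc+[260,100],-.02)
```

```text
foot pt [ 0.5058 -0.3455  0.0188] along -0.0889 z 0.0188
foot pt [ 0.4926 -0.3867  0.0256] along -0.1054 z 0.0256
```

Request:
servo_tool:
  motion:
    - [0,0,0,0,3.6]
    - [0,0,-3,0,3.6]
    - [0.38,-4.58,-2,-8.41,3.6]
    - [1.04,-4.48,-2,-8.41,3.6]
    - [1.69,-4.28,-1.5,-8.41,3.6]
  force: 30

```text
time_s: 56.7
position: [0.5971, -0.2247, 0.3437]
orientation: [-3.033, -0.818, -0.0]
contact_force: [0.6, -0.3, -0.9]
gripper_width: 0.0394
```

Request:
servo_tool:
  motion:
    - [2.29,-3.99,0,-8.41,3.6]
    - [2.85,-3.61,0,-8.41,3.6]
    - [3.35,-3.15,0,-8.41,3.6]
    - [3.78,-2.63,0,-8.41,3.6]
    - [4.12,-2.05,0,-8.41,3.6]

```text
time_s: 57.2
position: [0.5968, 0.0056, 0.3426]
orientation: [-2.537, -1.853, 0.001]
contact_force: [1.7, 0.7, -1.4]
gripper_width: 0.0396
```

Request:
servo_tool:
  motion:
    - [4.37,-1.42,0,-8.41,3.6]
    - [4.54,-0.77,0,-8.41,3.6]
    - [3,-3.8,0,0,3.6]
    - [3,-3.8,0,0,3.6]
    - [3,-3.8,0,0,3.6]

```text
time_s: 57.7
position: [0.4836, 0.1896, 0.342]
orientation: [-2.244, -2.197, 0.002]
contact_force: [0.1, 0.3, -0.4]
gripper_width: 0.0394
```

Request:
servo_tool:
  motion:
    - [0,-3.8,0,0,3.6]
    - [0,-3,0,0,3.6]
    - [0,0,0,0,3.6]
    - [0,0,0,0,3.6]

```text
time_s: 58.1
position: [0.417, 0.1895, 0.3432]
orientation: [2.244, 2.196, -0.0]
contact_force: [0.3, -0.6, -1.2]
gripper_width: 0.0392
```

```bash
python3 plan.py .413 .33 .34 88.8; python3 look.py aq;python3 - <<'E'
import cv2
t=cv2.imread('pics/aq_top.png');cv2.imwrite('pics/aq_z.png',cv2.resize(t[230:310,130:230],None,fx=7,fy=7,interpolation=cv2.INTER_CUBIC))
E
```

```text
t 58.10 pos [0.417  0.1895 0.3432] yaw 88.8 tilt 0.10 F [ 0.3 -0.6 -1.2] w 0.0392 q7 -0.53
delta tool cm [14.04 -0.71  0.3 ]
turn deg -0.0
58.2 [0.41797025 0.18918438 0.34287031] [-2.24626675e+00 -2.19609478e+00  3.87763116e-04] 0.0393578256654276
```

View pics/aq_z.png

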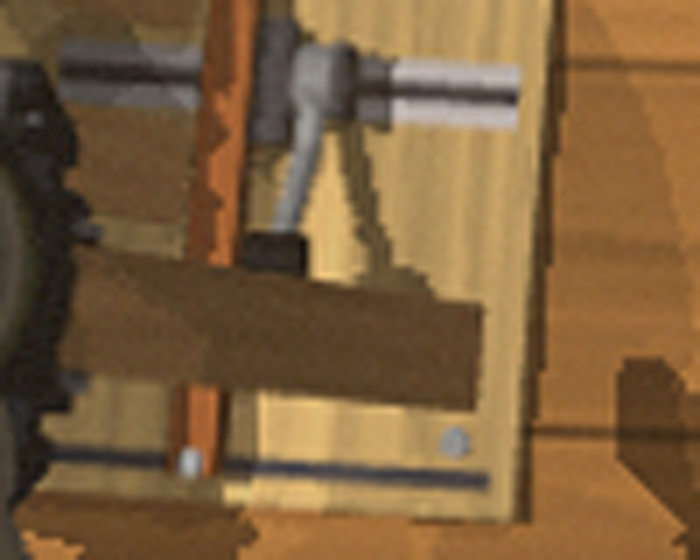

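```bash
python3 - <<'E'
from geo import *
print(onz("top",np.array([(483,305),(474,410)])/7+[130,230]-.43,.11))
E
python3 plan.py .413 .3275 .34 88.8
```

```text
[[0.43759027 0.09335273 0.11      ]
 [0.39829763 0.09462668 0.11      ]]
t 58.20 pos [0.418  0.1892 0.3429] yaw 88.7 tilt 0.02 F [-0.1  0.4 -1.1] w 0.0394 q7 -0.53
delta tool cm [13.82 -0.81  0.29]
turn deg -0.1
```

Request:
servo_tool:
  motion:
    - [4,-0.8,0,0,3.6]
    - [4,0,0,0,3.6]
    - [4,0,0,0,3.6]
    - [1.8,0,0.5,0,3.6]
    - [0,0,0,0,3.6]

```text
time_s: 58.7
position: [0.4118, 0.3305, 0.3364]
orientation: [-2.238, -2.199, 0.003]
contact_force: [-0.3, -2.1, -1.7]
gripper_width: 0.0395
```

Request:
servo_tool:
  motion:
    - [0,0,0,0,3.6]
    - [0,0,0,0,3.6]

```text
time_s: 58.9
position: [0.4132, 0.3269, 0.3379]
orientation: [-2.247, -2.195, 0.001]
contact_force: [0.1, -0.1, -1.8]
gripper_width: 0.0393
```

```bash
python3 plan.py .413 .3275 .247 88.8
```

```text
t 58.90 pos [0.4132 0.3269 0.3379] yaw 88.7 tilt 0.04 F [ 0.1 -0.1 -1.8] w 0.0393 q7 -0.91
delta tool cm [ 0.07 -0.02  9.09]
turn deg -0.1
```

Request:
servo_tool:
  motion:
    - [0,0,2.5,0,3.6]
    - [0,0,2.5,0,3.6]
    - [0,0,1.5,0,3.6]
    - [0,0,1,0,3.6]
    - [0,0,0,0,3.6]

```text
time_s: 59.4
position: [0.4126, 0.3266, 0.2623]
orientation: [2.247, 2.195, -0.003]
contact_force: [0.3, -0.4, -1.5]
gripper_width: 0.0397
```

Request:
servo_tool:
  motion:
    - [0,0,0,0,3.6]

```text
time_s: 59.5
position: [0.4128, 0.3277, 0.264]
orientation: [2.246, 2.196, 0.001]
contact_force: [1.2, 0.5, -1.3]
gripper_width: 0.0394
```

```bash
python3 plan.py .413 .3275 .247 88.8; python3 zs.py ar 60 150 160 160 top
```

```text
t 59.50 pos [0.4128 0.3277 0.264 ] yaw 88.7 tilt 0.06 F [ 1.2  0.5 -1.3] w 0.0394 q7 -0.92
delta tool cm [-0.02  0.02  1.7 ]
turn deg -0.1
scale 3.625
```

View pics/ar_z.png

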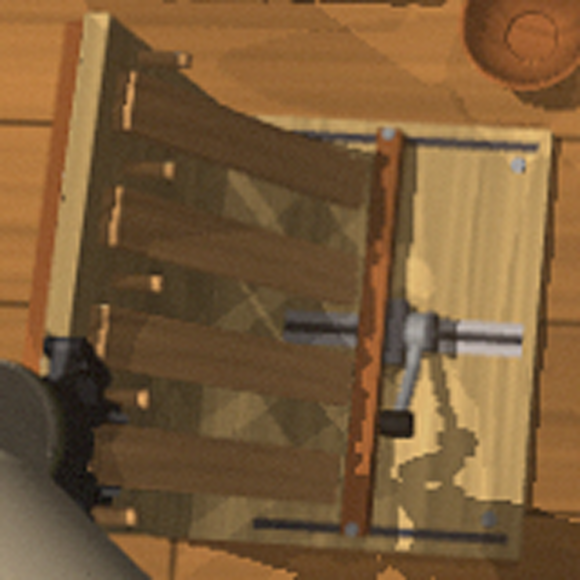

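Request:
servo_tool:
  motion:
    - [0,0,1,0,3.6]
    - [0,0,0.5,0,3.6]
    - [0,0,0.2,0,3.6]
    - [0,0,0,0,3.6]

```text
time_s: 59.95
position: [0.4123, 0.329, 0.247]
orientation: [-2.244, -2.198, -0.003]
contact_force: [-0.9, 1.6, 5.5]
gripper_width: 0.0395
```

Request:
servo_tool:
  motion:
    - [0,0,-0.2,0,3.6]
    - [0,0,0,0,4.3]
    - [0,0,0,0,5.2]
    - [0,0,0,0,5.4]
    - [0,0,-1,0,5.4]

```text
time_s: 60.45
position: [0.4119, 0.3273, 0.2573]
orientation: [-2.245, -2.197, 0.004]
contact_force: [0.4, -0.5, 0.5]
gripper_width: 0.0542
```

Request:
servo_tool:
  motion:
    - [0,0,-3,0,5.4]
    - [0,0,-4,0,5.4]
    - [-3,1,-1,0,5.4]
    - [-4.5,1,0,0,6]
    - [-4.5,2,0,0,6]

```text
time_s: 60.95
position: [0.4491, 0.2074, 0.3398]
orientation: [2.24, 2.201, 0.003]
contact_force: [1.4, 0.5, -0.9]
gripper_width: 0.0601
```

Request:
servo_tool:
  motion:
    - [-4.5,1,0,0,6]
    - [-4.5,1,0,0,6]
    - [-4.5,1,0,0,6]
    - [-4.5,0,0,0,6]
    - [-4.5,0,0,0,6]

```text
time_s: 61.45
position: [0.4748, -0.0202, 0.339]
orientation: [2.244, 2.197, 0.001]
contact_force: [1.4, -0.1, -0.6]
gripper_width: 0.06
```

Request:
servo_tool:
  motion:
    - [-4.5,0,0,0,6]
    - [-4.5,0,0,0,6]
    - [0,0,0,0,6]
    - [0,0,0,0,6]

```text
time_s: 61.85
position: [0.4729, -0.1094, 0.3386]
orientation: [-2.248, -2.194, -0.001]
contact_force: [-0.3, 1.0, 0.2]
gripper_width: 0.0599
```

```bash
python3 look.py as
python3 - <<'E'
import cv2
t=cv2.imread('pics/as_top.png');cv2.imwrite('pics/as_z.png',cv2.resize(t[150:310,60:220],None,fx=3.7,fy=3.7,interpolation=cv2.INTER_CUBIC))
s=cv2.imread('pics/as_side.png');cv2.imwrite('pics/as_z2.png',cv2.resize(s[235:420,80:300],None,fx=3,fy=3,interpolation=cv2.INTER_CUBIC))
E
```

```text
61.95 [ 0.47324447 -0.1070987   0.33870861] [2.24289528e+00 2.19946017e+00 1.17878656e-03] 0.06024728741378747
```

View pics/as_z.png

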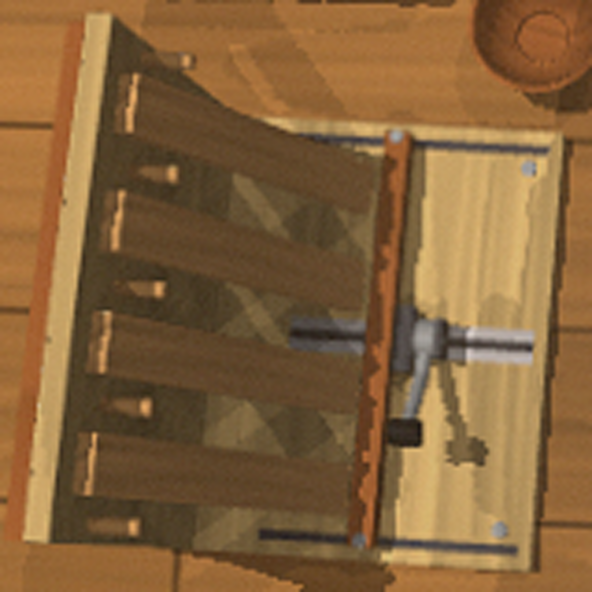

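View pics/as_z2.png

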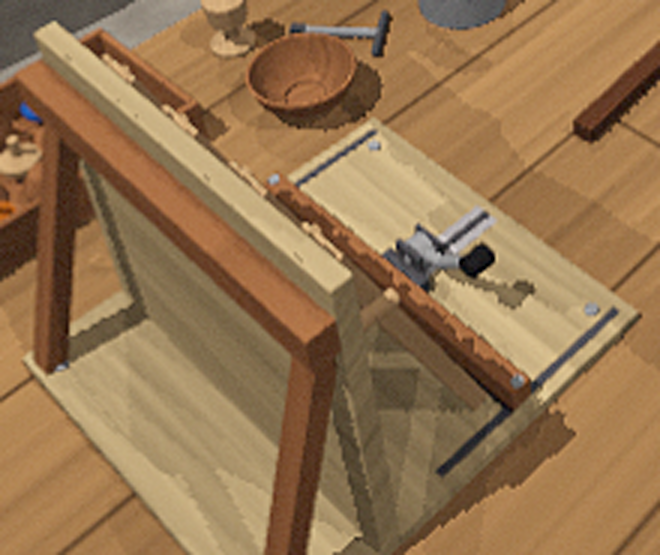

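View pics/as_top.png

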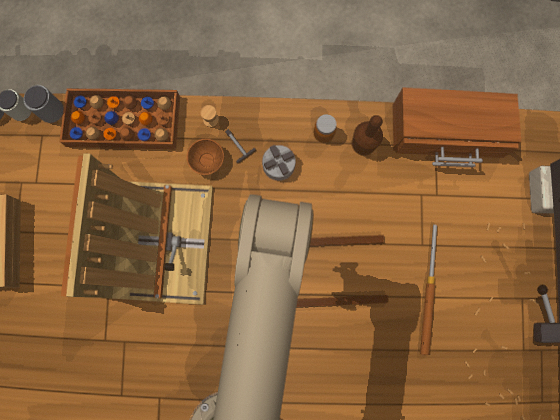

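Run:
```python
import cv2
t=cv2.imread('pics/as_top.png');
t=cv2.convertScaleAbs(t,alpha=1.8)
cv2.imwrite('pics/as_z3.png',cv2.resize(t[180:300,130:180],None,fx=5,fy=5,interpolation=cv2.INTER_CUBIC))
cv2.imwrite('pics/as_z4.png',cv2.resize(t[160:300,75:115],None,fx=4.2,fy=4.2,interpolation=cv2.INTER_CUBIC))
```

```text
(no output)
```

View pics/as_z3.png

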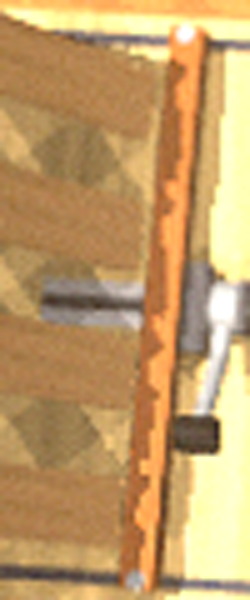

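View pics/as_z4.png

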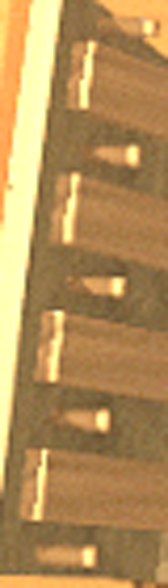

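Run:
```python
from geo import *
np.set_printoptions(precision=4,suppress=True)
O=np.array([.530,.347]);X=np.array([.021,.9998]);Y=np.array([-.9998,.021])
def rk(P): d=P[:,:2]-O; return np.c_[d@X,d@Y]
F=lambda a:np.array(a)/5+[130,180]-.4
H=lambda a:np.array(a)/4.2+[75,160]-.4
print("fence top inner edge",rk(onz("top",F([(170,65),(146,300),(122,585)]),.036)))
for i,(f,h) in enumerate([([(160,65),(146,138)],[(90,75)]),([(148,200),(138,265)],[(70,208)]),([(138,335),(128,405)],[(54,345)]),([(130,478),(124,540)],[(38,485)])]):
    print(i+1,"foot rack xy",rk(onz("top",F(f),.018)).ravel(),"head top outer",rk(onz("top",H(h),.276)))
```

```text
fence top inner edge [[-0.126  -0.139 ]
 [-0.1248 -0.0037]
 [-0.1253  0.1554]]
1 foot rack xy [-0.1159 -0.1424 -0.1119 -0.0991] head top outer [[-0.0131 -0.1189]]
2 foot rack xy [-0.1164 -0.0632 -0.1142 -0.0254] head top outer [[-0.0108 -0.0409]]
3 foot rack xy [-0.1178  0.0146 -0.1157  0.0546] head top outer [[-0.0106  0.0375]]
4 foot rack xy [-0.1205  0.0955 -0.1201  0.1304] head top outer [[-0.0101  0.1161]]
```

Run:
```python
import cv2,numpy as np
from cell import eyes,close_job,readout
a=cv2.imread('pics/as_top.png').astype(int);b=eyes.grab_frame("top")[:,:,::-1].astype(int)
d=np.abs(a-b).sum(2)[150:310,60:215];print("changed px in rack",(d>60).sum(),readout.get_state()["contact_force"])
print(close_job())
```

```text
changed px in rack 1 [-0.00626628  0.2072365   0.43342939]
the job is handed in; nothing more can be done
None
```

The rack is set and all four boards are standing in it, one in each gap between the dowels. I handed the job in at about 62 s of the 210 s allowed, and no verdict was reported.

**Fence and lever:** I flipped the lever up, pulled the fence out and laid the lever down. The fence came out about 5.5 mm short of the line, so I unlocked it, moved it on and locked it again. The later images put its face within about 2 mm of the line, with the lever laid down.

**Boards:** The first board slipped out of the fingers twice while I was tilting it in the grip. It fell back flat on the bearers, and I picked it up again. The other three went in on the first try.

**Last checks:**
- **Heads:** all four are on the backboard, near the middle of their gaps.
- **Lean:** the boards lean at roughly 0.36 to 0.4 rad, and the one I checked for squareness (board 1) is within about 1° of square.
- **Feet:** they are on the base but not all hard against the fence. The measured gaps are about 4 to 10 mm, largest for the first board. I estimate the board centres at 57 to 60 mm from the backboard and 64 to 67 mm from the fence, inside the limits of 48 to 74 mm.
- **At hand-in:** nothing in the rack changed between the last two pictures, and the gripper was open and clear.
- **The turner's other things:** by eye they looked unmoved. I did not measure them.

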